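# Count three float balls from the star-wheel dispenser into the bowl

## Task

Stand the steel bowl on the table under the spout of the float-ball dispenser and let go of it. Then turn the dispenser's paddle clockwise by three clicks, so that exactly three balls drop into the bowl, and let go of it; the other balls stay in the dispenser, the bowl stays upright under the spout, and the other things on the bench are left where they are.

Things in the scene. Friction and masses are not known exactly. Their poses are not given: they have to be found in the camera images.
- dispenser: Aluminium gravity dispenser of white float balls on a column with a dark foot plate; fixed. Origin: on the table, right below the point (155 mm up) where the wheel's axis meets the sloping floor plate. Own +x: level, uphill; +y: left looking uphill; z up. The plate, 140 mm wide, slopes 35 degrees down to own -x. Foot plate 170 x 150 x 12 mm, over own x +25 to +195 mm.
- wheel (a point): Point of the sloping plate on the wheel's axis, 155 mm above the table. Balls queue in a covered track uphill of it and roll into a wheel with five pockets, 72 degrees apart, which carries each ball round clockwise and lets it out at the bottom into the spout.
- hopper (a point): Middle of the rim of the empty clear hopper box over the top end of the track: 105 mm long up the slope, 104 mm wide, square to the slope (so it leans out downhill), 120 mm high above the cover, its front wall 150 mm uphill of the wheel's axis. Keep clear of it.
- spout (a point): Centre of the open lower end of the clear spout, 86 mm above the table, at own x -100, y -24 mm of the dispenser. The balls fall straight down from here. The dispenser's housing reaches 70 mm to either side of its middle line, higher than the spout's lower edge.
- paddle: Black paddle knob of the wheel: blade 70 mm long, 12 mm thick, 44 mm high, round ends. Origin: on the turning axis, 18 mm below the top edge, the place to pinch. Own x along the blade (both ends alike), own z outwards along the axis, which leans 35 degrees from vertical to the dispenser's -x. Each 72 degree click, clockwise seen from outside looking at the knob, lets one ball out. No end stop; starts in a click.
- collar (a point): Centre of the upper face of the steel index collar under the paddle, 30 mm below the paddle's origin along its axis, 38 mm radius; the blade's lower edge is 26 mm below the origin, the clear cover 41 mm. A spring plunger snaps into the collar every 72 degrees: 0.2 N m to leave a click; past halfway it pulls into the next, and left alone it always settles in a click.
- bowl: Round stainless steel bowl, 148 mm across the rim, 100 mm across the foot, 55 mm high, 3 mm wall, about 0.2 kg, empty at the start. Origin: centre of its underside. A flat handle, 20 mm wide and 8 mm thick, sticks out level from the rim along the bowl's own -y, from 74 to 160 mm off the bowl's centre; its top is 54 mm above the table, level with the rim.
- bowl_handle (a point): Point in the middle of the bowl's handle, 115 mm from the bowl's centre along own -y and 50 mm above the bowl's underside (middle of the handle's thickness).
- bowl_in (a point): Centre of the bowl's inner floor, 4 mm above its underside.
- canister: Clear suction canister with a blue lid, 102 mm across, 195 mm high, standing. Bystander. Origin: centre of its underside.
- lid: Blue canister lid, 100 mm across, 39 mm high over its handle, lying flat. Bystander. Origin: centre of its underside.
- gauge: Round steel vacuum gauge, 68 mm across, 28 mm high, lying face up. Bystander. Origin: centre of its underside.
- filter: White disc filter, 64 mm across with two spigots, 22 mm high. Bystander. Origin: centre of its underside.
- driver: Screwdriver lying flat. Bystander.
- ball1_center (a point): Centre of a white float ball, 36 mm across, 18 g. First in the queue: at the start it lies in the wheel's pocket just before the outlet.
- ball2_center (a point): Centre of a white float ball, 36 mm across, 18 g. Second: in the wheel's top pocket.
- ball3_center (a point): Centre of a white float ball, 36 mm across, 18 g. Third: first in the track above the wheel.
- ball4_center (a point): Centre of a white float ball, 36 mm across, 18 g. Fourth, behind the third.
- ball5_center (a point): Centre of a white float ball, 36 mm across, 18 g. Fifth, behind the fourth.
- ball6_center (a point): Centre of a white float ball, 36 mm across, 18 g. Sixth and last, at the top of the queue.
Mind the look-alikes: they are no part of the job. There is more than one size of the bowl; the one meant has the size given above.

How it is judged (in metres and radians):
On the way, in this order (a step that is already met when the one before it is completed fails the run):
1. the bowl stands upright on the table under the spout, let go of (horizontal distance between bowl and spout below 0.035 m and height (world z) of bowl below 0.006 m and angle between bowl's own z axis and vertical below 0.08 rad and linear speed of bowl below 0.02 m/s and contact force between the fingers and bowl below 0.5 N), for 0.2 s.
2. the first ball lies in the bowl (horizontal distance between ball1_center and bowl_in below 0.06 m and z of ball1_center in the frame of bowl between 0.012 and 0.06 m), for 0.1 s.
3. a second ball lies in the bowl (horizontal distance between ball2_center and bowl_in below 0.06 m and z of ball2_center in the frame of bowl between 0.012 and 0.06 m), for 0.1 s.
4. a third ball lies in the bowl (horizontal distance between ball3_center and bowl_in below 0.06 m and z of ball3_center in the frame of bowl between 0.012 and 0.06 m), for 0.1 s.
At the end, for the whole second after the job is handed in: Exactly three balls lie in the bowl, the other three are still in the dispenser, and the bowl stands upright (within 5 degrees) on the table with its centre within 35 mm of the point below the spout (all of step 2 and all of step 3 and all of step 4 and height (world z) of each of ball4_center, ball5_center, ball6_center above 0.125 m and horizontal distance between bowl and spout below 0.035 m and height (world z) of bowl below 0.006 m and angle between bowl's own z axis and vertical below 0.08 rad and linear speed of bowl below 0.02 m/s); the robot touches nothing.
It fails at once if a fourth ball comes out of the dispenser (not (height (world z) of ball4_center above 0.125 m) or not (height (world z) of ball5_center above 0.125 m) or not (height (world z) of ball6_center above 0.125 m)).
It fails at once if a dispensed ball misses the bowl ((height (world z) of ball1_center below 0.1 m and horizontal distance between ball1_center and bowl_in above 0.078 m) or (height (world z) of ball2_center below 0.1 m and horizontal distance between ball2_center and bowl_in above 0.078 m) or (height (world z) of ball3_center below 0.1 m and horizontal distance between ball3_center and bowl_in above 0.078 m)).
It fails at once if another thing on the bench is shifted by more than 3 cm (distance of any of canister, lid, gauge, filter, driver from where it was at the start of the episode above 0.03 m).
It also fails if it takes over 72 s, if anything falls off the work surface, if the arm or the gripper's body presses on something with over 40 N, if the wrist force passes 120 N, or if a joint passes its speed limit or range.

## Robot

A 7-joint arm with a two-finger parallel gripper is mounted at the origin on the work surface. World frame = base frame: x ahead of the robot, y to its left, z up, the work surface at z = 0. Lengths are in m, angles in degrees, forces in N, time in s.
With the tool pointing down it reaches from about 0.4 to 0.85 m from the base axis. Payload 10.4 kg.
Tool frame: the origin (TCP) lies where the fingers leave the gripper's body, on its centre line; the fingertips stand 70 mm ahead of it and the grasp point (between the pads) lies 51 mm ahead of it (env.tips_ahead is the distance from the TCP to the fingertips, in m); z points along the fingers, y is the direction in which the jaws open and shut (so a half turn about z gives the same grasp; the last joint's range is limited). The gripper opens to 87 mm and grips with 3 to 60 N. Pads are 19 mm wide; open, the fingers measure 117 mm over their backs; the gripper's body (75 mm by 190 mm) begins 51 mm behind the grasp point.
Start: joints at [63.392, 19.034, -3.707, 83.658, 1.238, 77.344, -5.071], TCP at [0.267, -0.565, 0.292] pointing down, gripper open.
Joint ranges: [-148.97, 148.97], [-28.65, 121.19], [-84.17, 76.75], [9.2, 138.47], [-72.65, 252.65], [3.7, 117.97], [-149.18, 149.18]. Speed limits (degrees/s): [127.2, 127.2, 159.86, 159.86, 180, 180, 180].

## Interface

Orientations are given as a 3x3 rotation matrix whose columns are the frame's x, y, z axes.
In Python, from bench import env, optics, job, models gives the robot as it stands. The module is installed in compiled form; this text tells all that it offers.
- The arm moves only by the tool play_rows, never from a script. Its argument "commands" is one flat list of numbers, 7 for each row, row after row: the shift along the tool's x, y, z in m, then the turn, a rotation vector about the tool's x, y, z in rad, then the opening, from 0 (shut) to 1 (fully open). A call has 1 to 10 rows; each row is the pose to reach, as a shift and turn from the pose measured when the call began, along the tool's axes at that moment; what a row does not reach only later rows make up. A row lasts 1/12 s, in which the tool goes at most 41.7 mm and 7.16 degrees, less where a joint would pass 70% of its speed; a pose out of reach is approached as far as the arm can. A call with a gripper value outside its range is refused whole. The fingers move at their own pace and stop on an object; "grip_force" is the grip in N (left out, the last holds). Time passes only in rows, so rows that repeat a pose let the fingers close. It gives the time, the measured TCP pose, the force and the opening at its end, in the units of the state.
- env.sense(): the state, without advancing time (a new reading comes with each control period).
- optics.camera(name): name is "side" or "top" or "wrist"; returns a dict with "image" (480x640x3 uint8, red, green, blue), "K" (3x3 intrinsics, pixels), "xyz" and "rotation" of the camera in the world. Camera axes: x right, y up, looking along -z (the intrinsics and any distortion apply to the point x, -y, -z); pixel columns grow to the right and rows downward; lengths in m; the calibration is good to about 2 mm. A picture is of the moment at which its call begins. There is no depth.
- job.job_done(): hands the job in, once; it reports no verdict.
Trained networks look in a picture, given as the dict that the camera call returned (one of the last four; its "shot" number tells which), for a name from the list of things; names that differ only in an ending like _2 or _b are one class to them, and where a whole thing is asked for, a point or a joint stands for the part that bears it (a point fixed in the world has none). Each returns a list of dicts, best first, with "p" (0 to 1); they miss things now and then, are a little off and sometimes report something else, mostly with a low value. They report only what shows in the picture. A call takes as long as a camera call. They do not tell look-alikes from the thing itself.
- models.search_frame(label, picture): "bbox" ([left, top, width, height] in pixels, round what is visible of it).
- models.cut_out(label, picture): "pixels" (480x640 bool, what is visible of it) and "bbox" ([left, top, width, height] in pixels, round what is visible of it).
- models.tip_of(label, picture): "at" ([row, column] in pixels: a listed point, or the origin of a listed thing).
The state is a dict: "time": time; "qpos": joint angles; "dq": joint speeds; "tau": joint torques, N m; "tool_pos": TCP position; "eef_rot": TCP orientation; "wrist_force": force on the tool from outside, world axes, zero at the start; "wrist_torque": the same for the moment, N m; "width": finger opening in m.
Only numpy, scipy, OpenCV 4.12 (cv2) and the standard library are available. Lean on these libraries where they do the work, as an engineer would, in place of code of your own. Each camera call takes 0.05 s, during which the arm holds its last target.

## Working session

There is one attempt and no reset: what is moved stays moved. The work goes in short steps, Python scripts to look and compute and a tool call to move; the robot and the scene stay as the last step left them, time stands still between calls to the robot, and variables do not carry over. Pictures are saved under pics/ and viewed, and the job is handed in when it is done.

Besides the shell and the picture viewer there is one more tool, called after "Request:" in YAML: its name, and indented under it one key for each argument. play_rows: Moves the arm, as the interface text tells. Its arguments: {"type":"object","properties":{"commands":{"type":"array"},"grip_force":{"type":"number"}},"required":["commands"]}

```bash
mkdir -p pics
cat > h.py <<'E'
import numpy as np, cv2
from bench import env, optics, job, models
def save(p,n): cv2.imwrite('pics/'+n+'.png', p['image'][:,:,::-1])
def ray(p,rc):
    r,c=rc; K=p['K']; v=np.linalg.inv(K)@[c,r,1]; v=np.array([v[0],-v[1],-v[2]])
    return np.array(p['xyz']), np.array(p['rotation'])@v
def atz(p,rc,z):
    o,d=ray(p,rc); return o+d*(z-o[2])/d[2]
def proj(p,X):
    v=np.array(p['rotation']).T@(np.array(X)-p['xyz']); v=np.array([v[0],-v[1],-v[2]])
    q=p['K']@v; return q[1]/q[2],q[0]/q[2]
def tri(a,ra,b,rb):
    o1,d1=ray(a,ra);o2,d2=ray(b,rb);d1=d1/np.linalg.norm(d1);d2=d2/np.linalg.norm(d2)
    A=np.stack([d1,-d2],1);t=np.linalg.lstsq(A,o2-o1,rcond=None)[0]
    x,y=o1+t[0]*d1,o2+t[1]*d2
    return (x+y)/2,np.linalg.norm(x-y)
E
python3 - <<'E'
from h import *
np.set_printoptions(precision=4,suppress=True)
s=env.sense();print(s)
P={n:optics.camera(n) for n in ('side','top','wrist')}
for n,p in P.items():
    save(p,n+'0'); print(n,p['xyz'],p['rotation'],p['K'],p.keys())
    for l in ['dispenser','wheel','spout','paddle','collar','hopper','bowl','bowl_handle','bowl_in','canister','lid','gauge','filter','driver']:
        for d in models.tip_of(l,p)[:3]: print(n,l,np.round(d['at'],1),round(d['p'],2))
E
```

```text
{'time': 0.0, 'qpos': array([63.3922, 19.0711, -3.7055, 83.7059,  1.2382, 77.3434, -5.0722]), 'dq': array([-0.0205, -0.0309, -0.0453,  0.0217, -0.0191,  0.017 , -0.0738]), 'tau': array([ -0.0012, -62.3252,   0.0239, -38.9903,  -0.0615,   0.0396,
         0.0001]), 'tool_pos': array([ 0.2671, -0.5647,  0.2915]), 'eef_rot': array([[ 0.904 ,  0.4275, -0.0007],
       [ 0.4275, -0.904 ,  0.0012],
       [-0.0001, -0.0014, -1.    ]]), 'wrist_force': array([ 0.1373, -0.0539, -0.2618]), 'wrist_torque': array([ 0.0401,  0.0061, -0.0615]), 'width': 0.08699391836470118}
side [-0.2605  0.8474  1.0358] [[-0.7511  0.3812 -0.539 ]
 [-0.6602 -0.4316  0.6147]
 [ 0.0017  0.8176  0.5758]] [[591.1813   0.     317.0171]
 [  0.     591.1813 247.1625]
 [  0.       0.       1.    ]] dict_keys(['image', 'K', 'xyz', 'rotation', 'shot'])
side dispenser [313.9 249.5] 0.67
side wheel [270.3 251.8] 0.98
side spout [311.2 279.9] 0.64
side spout [250.3 344.3] 0.51
side spout [284.2 347.2] 0.27
side paddle [255.9 256. ] 0.89
side paddle [268.3 248.9] 0.44
side collar [259.5 252.6] 0.77
side hopper [166.7 228.7] 0.5
[... 909 characters left out ...]
  418.8] 0.92
top bowl_handle [303.8 424.6] 0.89
top bowl_in [353.4 417.3] 0.75
top bowl_in [228.8 382.4] 0.67
top bowl_in [273.6 221.3] 0.4
top canister [241.5 196. ] 0.9
top lid [194.1 229.2] 0.73
top lid [242.  197.1] 0.32
top gauge [270.5 217.6] 0.84
top filter [250.4 453.1] 0.83
top filter [272.2 216.9] 0.21
top driver [194.3 417.2] 0.76
wrist [ 0.3279 -0.5362  0.3845] [[ 0.4272  0.8764  0.2224]
 [-0.9042  0.4141  0.105 ]
 [-0.0001 -0.2459  0.9693]] [[384.2075   0.     324.18  ]
 [  0.     384.2075 235.4253]
 [  0.       0.       1.    ]] dict_keys(['image', 'K', 'xyz', 'rotation', 'shot'])
wrist bowl [193.5  52.1] 0.64
wrist bowl_handle [17.8 45.8] 0.85
wrist bowl_in [189.7  50.5] 0.71
```

View pics/side0.png

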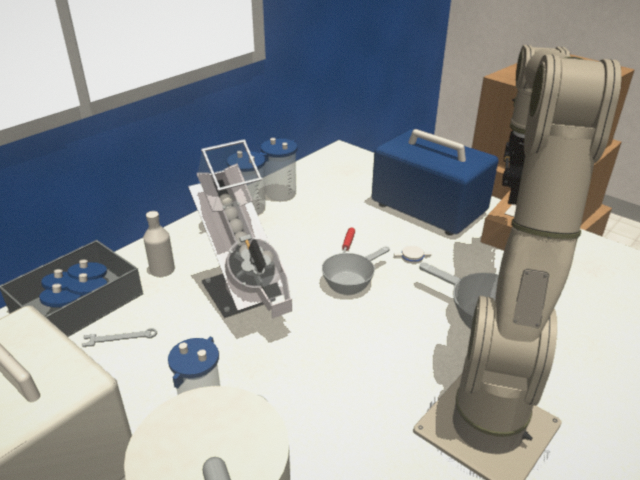

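View pics/top0.png

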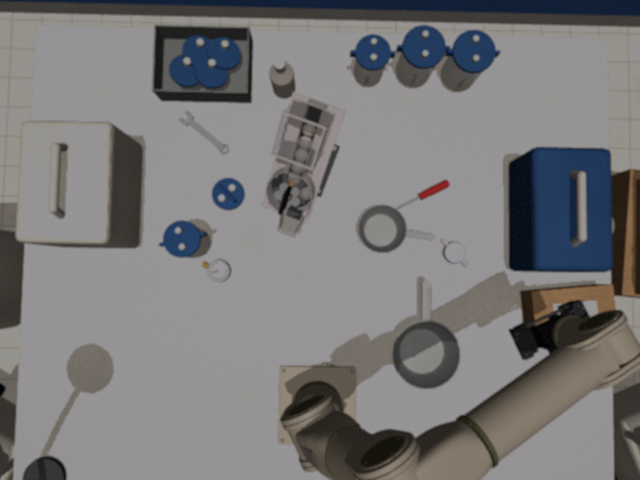

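View pics/wrist0.png

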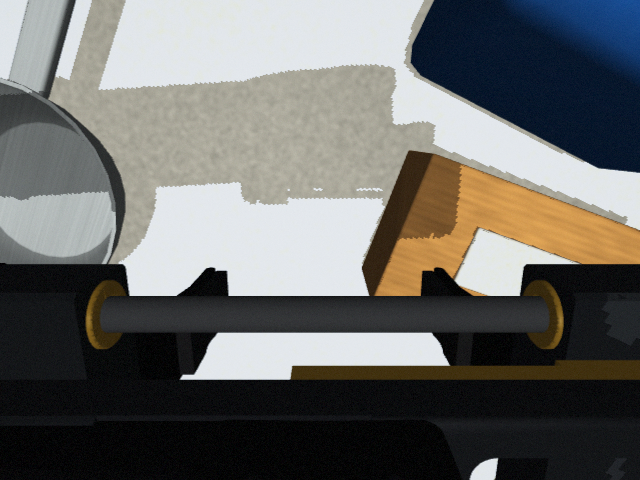

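Run:
```python
from h import *
np.set_printoptions(precision=4,suppress=True)
P={n:optics.camera(n) for n in ('side','top')}
t,s=P['top'],P['side']
g=lambda l,p:models.tip_of(l,p)[0]['at']
pts={}
for l,z in [('wheel',.155),('spout',.086),('paddle',None),('collar',None),('hopper',None)]:
    a,b=g(l,t),g(l,s); X,e=tri(t,a,s,b); pts[l]=X
    print(l,X,e, 'top@z',atz(t,a,z) if z else '', atz(s,b,z) if z else '')
# fit dispenser pose x,y,yaw to all detections
th=np.radians(35)
ax=np.array([-np.sin(th),0,np.cos(th)]); up=np.array([np.cos(th),0,np.sin(th)])
w=np.array([0,0,.155])
# cover height h above plate unknown: paddle origin height hp
from scipy.optimize import least_squares
obs=[(l,p,g(l,p)) for l in ('wheel','spout','paddle','collar','hopper') for p in (t,s)]
def model(v):
    x,y,a,hp=v; R=np.array([[np.cos(a),-np.sin(a),0],[np.sin(a),np.cos(a),0],[0,0,1]]);o=np.array([x,y,0])
    L={'wheel':w,'spout':np.array([-.1,-.024,.086]),'paddle':w+ax*hp,'collar':w+ax*(hp-.03),'hopper':w+up*(.15+.0525)+ax*(hp-.041+.12)}
    return {k:R@q+o for k,q in L.items()}
def f(v):
    m=model(v); return np.concatenate([np.array(proj(p,m[l]))-a for l,p,a in obs])
X=pts['wheel'];
r=least_squares(f,[X[0],X[1],-.2,.08],loss='soft_l1',f_scale=3)
print(r.x,np.degrees(r.x[2]));print(r.fun.reshape(-1,2));print(model(r.x))
# bowls
for d in models.cut_out('bowl',t)[:3]:
    c,_=cv2.findContours(d['pixels'].astype(np.uint8),0,2);c=max(c,key=cv2.contourArea)
    print(d['p'],d['bbox'],cv2.fitEllipse(c))
for rc in [(229,382.5),(354,426.5)]: print('bowl',atz(t,rc,.055))
for d in models.tip_of('bowl_handle',t): print(d['at'],d['p'],atz(t,d['at'],.05))
im=t['image'];cv2.imwrite('pics/c1.png',cv2.resize(im[170:300,330:490],None,fx=5,fy=4.6,interpolation=3)[:600,:,::-1])
im=t['image'];cv2.imwrite('pics/c2.png',cv2.resize(im[90:250,240:370],None,fx=3.7,fy=3.7,interpolation=3)[:600,:,::-1])
```

```text
wheel [0.6319 0.0812 0.1512] 0.003975366864158463 top@z [0.6328 0.0823 0.155 ] [0.6263 0.0834 0.155 ]
spout [0.5325 0.1038 0.26  ] 0.05855071948013524 top@z [0.527  0.0946 0.086 ] [ 0.7402 -0.0419  0.086 ]
paddle [0.5888 0.0917 0.2202] 0.003681147592742616 top@z  
collar [0.5993 0.0942 0.2049] 0.0045969393377705645 top@z  
hopper [0.6991 0.0567 0.4034] 0.0021071213545341356 top@z  
[ 0.6322  0.0807 -0.3522  0.085 ] -20.17871241074295
[[ 0.2267  0.5618]
 [-1.443  -0.8378]
 [-1.0163  0.6778]
 [57.423  20.1627]
 [ 1.1356 -1.9054]
 [-0.1236 -1.9969]
 [-0.2671  1.6759]
 [ 0.5071 -1.0125]
 [-0.7998 -0.0151]
 [-0.8995  0.4737]]
{'wheel': array([0.6322, 0.0807, 0.155 ]), 'spout': array([0.53  , 0.0927, 0.086 ]), 'paddle': array([0.5864, 0.0976, 0.2246]), 'collar': array([0.6026, 0.0916, 0.2   ]), 'hopper': array([0.6996, 0.056 , 0.4055])}
0.76 [391.2, 276.1, 67.4, 113.5] ((426.27679443359375, 347.7008056640625), (62.43211364746094, 108.6898422241211), 0.6973846554756165)
0.38 [361.4, 205.2, 71.7, 49.6] ((387.12005615234375, 229.53726196289062), (43.54487609863281, 72.55591583251953), 99.52193450927734)
bowl [ 0.5297 -0.1859  0.055 ]
bowl [ 0.1642 -0.3192  0.055 ]
[301.6, 422.8] 0.97 [ 0.3168 -0.3083  0.05  ]
[238.8, 419.9] 0.65 [ 0.5029 -0.2985  0.05  ]
[272.7, 220.3] 0.45 [0.3919 0.2915 0.05  ]
[250.3, 454.8] 0.26 [ 0.4705 -0.403   0.05  ]
```

View crops.

View pics/c1.png

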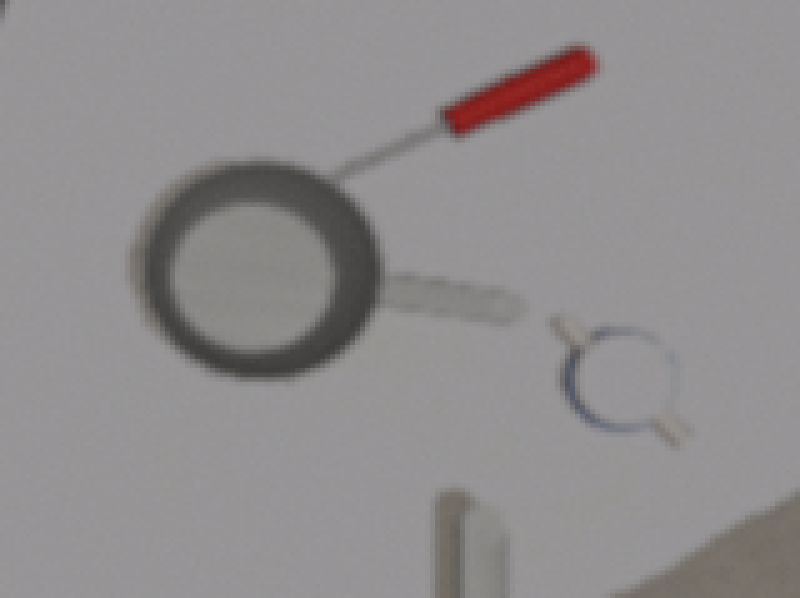

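View pics/c2.png

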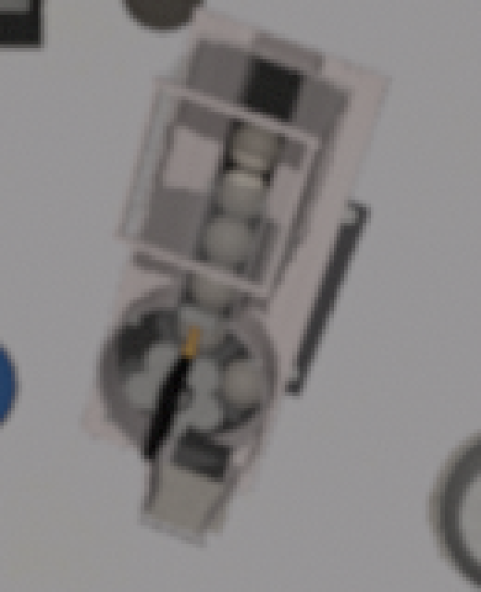

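```bash
cat >> h.py <<'E'
from scipy.spatial.transform import Rotation as Ro
def delta(pos,R,s=None):
    s=s or env.sense(); R0=np.array(s['eef_rot']); d=R0.T@(np.array(pos)-s['tool_pos'])
    rv=Ro.from_matrix(R0.T@R).as_rotvec()
    print('delta',np.round(d,4),np.round(rv,4),'dist',round(np.linalg.norm(d),3),'deg',round(np.degrees(np.linalg.norm(rv)),1))
def down(ang):  # tool x at world angle deg, pointing down
    a=np.radians(ang);x=np.array([np.cos(a),np.sin(a),0]);z=np.array([0,0,-1.]);return np.stack([x,np.cross(z,x),z],1)
E
python3 - <<'E'
from h import *
t=optics.camera('top')
c=atz(t,(228.7,382.5),.055)
for rc in [(233,408),(236.3,433)]:
    X=atz(t,rc,.054); d=X-c; print(X,np.linalg.norm(d[:2]),np.degrees(np.arctan2(d[1],d[0])))
a=np.arctan2(d[1],d[0]); print('c',c)
g=c+.108*np.array([np.cos(a),np.sin(a),0]); print('grip',g)
R=down(np.degrees(a)+180)
delta([g[0],g[1],.047+.051+.06],R)
delta([g[0],g[1],.29],R)
E
```

```text
[ 0.5192691  -0.26209417  0.054     ] 0.07703457905641296 -98.46276901458089
[ 0.51078883 -0.33670442  0.054     ] 0.15210256028871766 -97.48625455282371
c [ 0.53060602 -0.18589836  0.055     ]
grip [ 0.51653488 -0.29297779  0.055     ]
delta [ 0.3417 -0.1393  0.1343] [ 1.000e-04  0.000e+00 -9.984e-01] dist 0.393 deg 57.2
delta [ 0.3417 -0.1393  0.0023] [ 1.000e-04  0.000e+00 -9.984e-01] dist 0.369 deg 57.2
```

Request:
play_rows:
  commands: [0.0, -0.03, -0.02, 0, 0, -0.1, 1, 0.02, -0.06, -0.03, 0, 0, -0.2, 1, 0.05, -0.08, -0.03, 0, 0, -0.3, 1, 0.085, -0.1, -0.03, 0, 0, -0.4, 1, 0.12, -0.12, -0.02, 0, 0, -0.5, 1, 0.16, -0.13, -0.01, 0, 0, -0.6, 1, 0.2, -0.14, 0, 0, 0, -0.7, 1, 0.24, -0.14, 0, 0, 0, -0.8, 1, 0.28, -0.14, 0, 0, 0, -0.9, 1, 0.315, -0.14, 0, 0, 0, -1.0, 1]

```text
time: 4.33
tool_pos: [0.4942, -0.3018, 0.2925]
eef_rot: [[0.123, 0.992, 0.001], [0.992, -0.123, -0.0], [0.0, 0.001, -1.0]]
wrist_force: [-0.0, -0.9, -0.1]
width: 0.087
```

Run:
```python
from h import *
s=env.sense();print(s['time'],s['tool_pos'],s['qpos'])
t=optics.camera('top');w=optics.camera('wrist');save(w,'w1')
for n,p in (('top',t),('w',w)):
  for l in ('bowl_handle','bowl'):
    for d in models.tip_of(l,p)[:3]: print(n,l,d['at'],d['p'],atz(p,d['at'],.05 if 'h' in l else 0))
```

```text
4.3333 [ 0.49418695 -0.30183662  0.29248862] [ 45.80204543  14.73260056 -22.50233843  89.99606287   5.72781282
  76.37047118  15.57228492]
top bowl_handle [236.1, 419.6] 0.69 [ 0.51096998 -0.29752066  0.05      ]
top bowl_handle [301.1, 426.9] 0.63 [ 0.31845061 -0.32049589  0.05      ]
top bowl [229.1, 381.9] 0.56 [ 0.53435605 -0.19080367  0.        ]
w bowl_handle [263.6, 119.3] 0.96 [ 0.30951211 -0.32061443  0.05      ]
w bowl_handle [217.5, 340.7] 0.84 [ 0.51511356 -0.30001923  0.05      ]
w bowl [84.9, 344.6] 0.61 [ 0.53254117 -0.18410762  0.        ]
w bowl [259.7, 7.4] 0.59 [ 0.16489885 -0.31694072  0.        ]
```

View pics/w1.png

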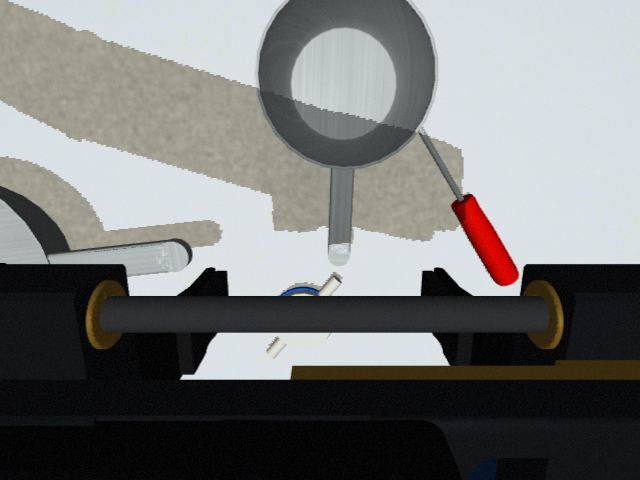

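Run:
```python
from h import *
w=optics.camera('wrist')
for rc in [(170,342),(255,340)]: print(atz(w,rc,.054))
for rc in [(200,462),(275,510),(265,517)]: print('drv',atz(w,rc,.02))
delta([.5155,-.292,.15],down(81.5)); delta([.5155,-.292,.098],down(81.5))
```

```text
[ 0.51191749 -0.26714894  0.054     ]
[ 0.5010239  -0.34214456  0.054     ]
drv [ 0.62370205 -0.31347188  0.02      ]
drv [ 0.66832888 -0.3962613   0.02      ]
drv [ 0.67541053 -0.3865011   0.02      ]
delta [0.0162 0.0226 0.1423] [-0.0002  0.0008  0.0165] dist 0.145 deg 0.9
delta [0.0162 0.0226 0.1943] [-0.0002  0.0008  0.0165] dist 0.196 deg 0.9
```

Request:
play_rows:
  commands: [0.004, 0.006, 0.03, 0, 0, 0.004, 0.6, 0.008, 0.012, 0.06, 0, 0, 0.008, 0.6, 0.012, 0.018, 0.09, 0, 0, 0.012, 0.6, 0.016, 0.022, 0.11, 0, 0, 0.016, 0.6, 0.016, 0.022, 0.11, 0, 0, 0.016, 0.6, 0.016, 0.022, 0.11, 0, 0, 0.016, 0.6]

```text
time: 5.18
tool_pos: [0.5139, -0.2927, 0.1822]
eef_rot: [[0.149, 0.989, -0.002], [0.989, -0.149, -0.0], [-0.001, -0.002, -1.0]]
wrist_force: [-0.1, -0.3, 0.5]
width: 0.0565
```

Run:
```python
from h import *
w=optics.camera('wrist');save(w,'w2');s=env.sense();print(s['tool_pos'])
for d in models.tip_of('bowl_handle',w)[:3]: print(d['at'],d['p'],atz(w,d['at'],.05 ))
for X in [(.5155,-.292,.054),(.512,-.27,.054)]: print(proj(w,X))
```

```text
[ 0.51457703 -0.29316046  0.1836043 ]
[260.7, 327.2] 0.8 [ 0.51498299 -0.29940415  0.05      ]
(np.float64(251.03170981648), np.float64(326.28102519330474))
(np.float64(216.3238805912758), np.float64(314.8434261327428))
```

View pics/w2.png

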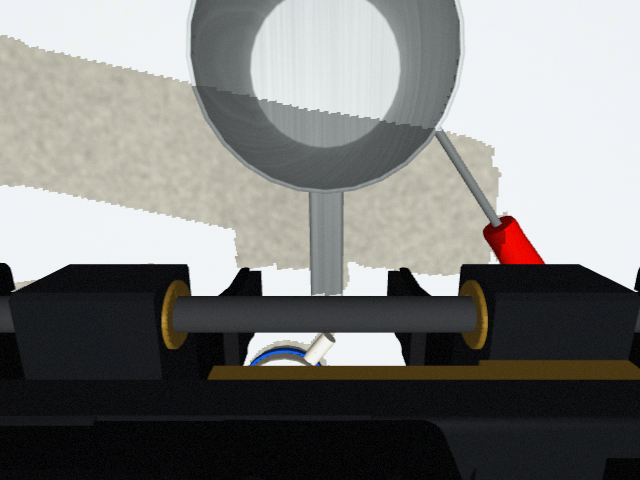

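Request:
play_rows:
  commands: [0, 0.001, 0.03, 0, 0, 0, 0.6, 0, 0.001, 0.06, 0, 0, 0, 0.6, 0, 0.001, 0.085, 0, 0, 0, 0.6, 0, 0.001, 0.085, 0, 0, 0, 0.6, 0, 0.001, 0.085, 0, 0, 0, 0.1, 0, 0.001, 0.085, 0, 0, 0, 0.0, 0, 0.001, 0.085, 0, 0, 0, 0.0, 0, 0.001, 0.085, 0, 0, 0, 0, 0, 0.001, 0.085, 0, 0, 0, 0, 0, 0.001, 0.085, 0, 0, 0, 0]
  grip_force: 60

```text
time: 6.12
tool_pos: [0.5163, -0.2939, 0.1001]
eef_rot: [[0.149, 0.989, 0.002], [0.989, -0.149, -0.003], [-0.003, 0.003, -1.0]]
wrist_force: [-0.5, -0.0, 0.2]
width: 0.0202
```

Request:
play_rows:
  commands: [0, 0, -0.006, 0, 0, 0, 0, 0, 0, -0.012, 0, 0, 0, 0, 0, 0, -0.018, 0, 0, 0, 0, 0, 0, -0.018, 0, 0, 0, 0, 0, 0, -0.018, 0, 0, 0, 0]

```text
time: 6.53
tool_pos: [0.5164, -0.294, 0.1186]
eef_rot: [[0.149, 0.989, 0.003], [0.989, -0.149, -0.004], [-0.003, 0.004, -1.0]]
wrist_force: [0.3, -0.2, -2.0]
width: 0.0191
```

Run:
```python
from h import *
w=optics.camera('side');save(w,'s3');s=env.sense();print(s['tool_pos'],s['wrist_force'],s['wrist_torque'],s['width'])
cv2.imwrite('pics/s3c.png',cv2.resize(w['image'][210:330,280:440],None,fx=5,fy=5,interpolation=3)[:,:,::-1])
R=down(62)
# target: bowl centre at spout, bowl currently angle -98.5, grip dist
sp=np.array([.530,.0927]); a=np.radians(62+180)
g=sp+.109*np.array([np.cos(a),np.sin(a)]); print(g); delta([g[0],g[1],.115],R)
```

```text
[ 0.51623714 -0.29385079  0.11820139] [-0.78776166 -0.42424385 -2.09784014] [-0.2420718  -0.02075082  0.01769129] 0.01908699174644462
[ 0.4788276  -0.00354129]
delta [ 0.2815 -0.0802  0.0022] [0.0033 0.0023 0.3393] dist 0.293 deg 19.4
```

View pics/s3c.png

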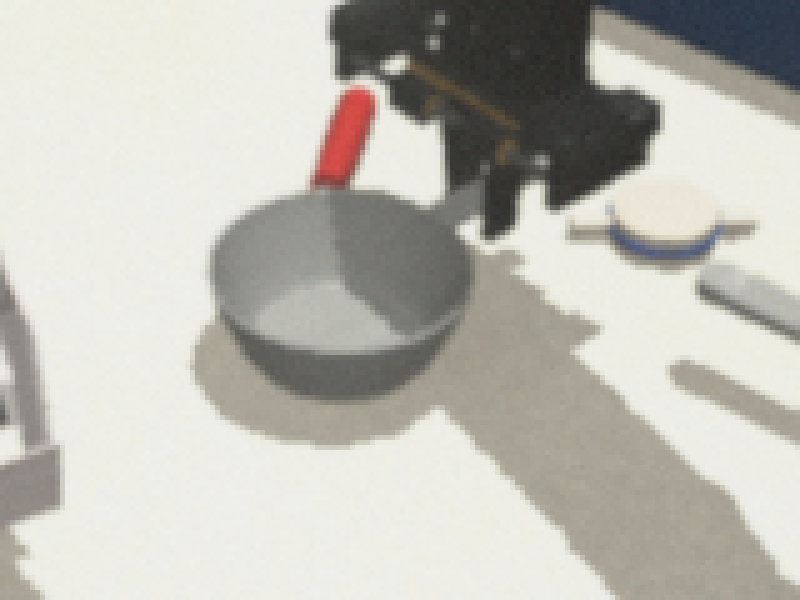

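Request:
play_rows:
  commands: [0.015, -0.005, 0, 0, 0, 0.03, 0, 0.04, -0.015, 0, 0, 0, 0.07, 0, 0.07, -0.022, 0, 0, 0, 0.11, 0, 0.1, -0.03, 0, 0, 0, 0.15, 0, 0.13, -0.039, 0, 0, 0, 0.19, 0, 0.16, -0.047, 0, 0, 0, 0.23, 0, 0.19, -0.055, 0, 0, 0, 0.27, 0, 0.21, -0.062, 0, 0, 0, 0.3, 0, 0.225, -0.067, 0, 0, 0, 0.32, 0, 0.23, -0.07, 0, 0, 0, 0.34, 0]

```text
time: 7.42
tool_pos: [0.4807, -0.0529, 0.1172]
eef_rot: [[0.468, 0.884, 0.002], [0.884, -0.468, -0.002], [-0.001, 0.003, -1.0]]
wrist_force: [-0.1, 0.3, -1.7]
width: 0.0195
```

Run:
```python
from h import *
w=optics.camera('side');save(w,'s4');t=optics.camera('top');s=env.sense();print(s['tool_pos'],s['wrist_force'],s['wrist_torque'],s['width'])
cv2.imwrite('pics/s4c.png',cv2.resize(w['image'][200:350,220:420],None,fx=4,fy=4,interpolation=3)[:,:,::-1])
cv2.imwrite('pics/t4c.png',cv2.resize(t['image'][130:280,230:430],None,fx=4,fy=4,interpolation=3)[:,:,::-1])
delta([.4788,-.0035,.118],down(62))
for l in ('bowl','bowl_in'):
  for p in (t,w):
    for d in models.tip_of(l,p)[:2]: print(l,d['at'],d['p'],atz(p,d['at'],.02))
```

```text
[ 0.48079038 -0.05467279  0.11716798] [-0.69789099 -0.13745604 -3.04239865] [-0.28217888  0.05526008  0.02016252] 0.019079514866660097
delta [ 0.0443 -0.0257 -0.001 ] [0.003  0.0019 0.0014] dist 0.051 deg 0.2
bowl [228.0, 305.7] 0.77 [0.53163251 0.04307311 0.02      ]
bowl [347.1, 420.7] 0.68 [ 0.17918529 -0.30896904  0.02      ]
bowl [318.5, 488.8] 0.72 [ 0.15361357 -0.28963359  0.02      ]
bowl_in [349.0, 418.1] 0.97 [ 0.17341996 -0.30117995  0.02      ]
bowl_in [227.8, 309.8] 0.86 [0.53247021 0.03066043 0.02      ]
bowl_in [315.0, 489.0] 0.8 [ 0.1596503  -0.30207679  0.02      ]
```

View pics/s4c.png

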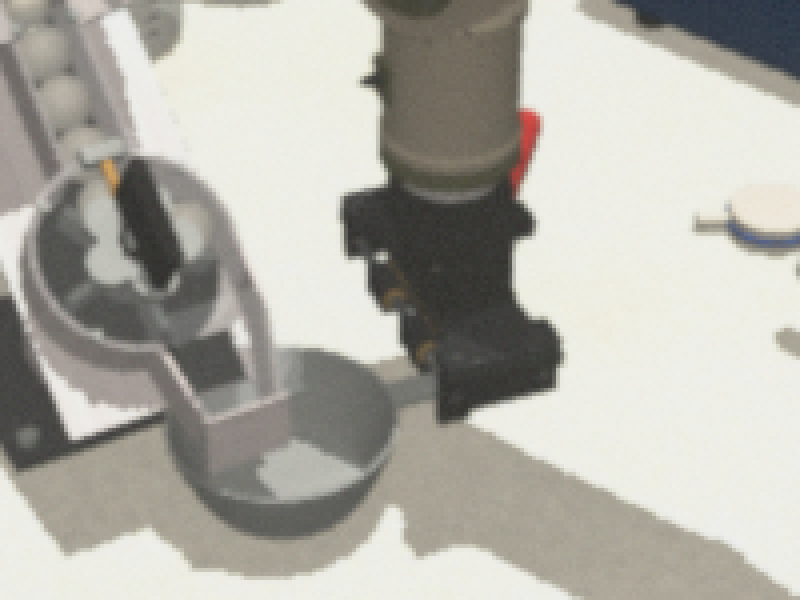

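View pics/t4c.png

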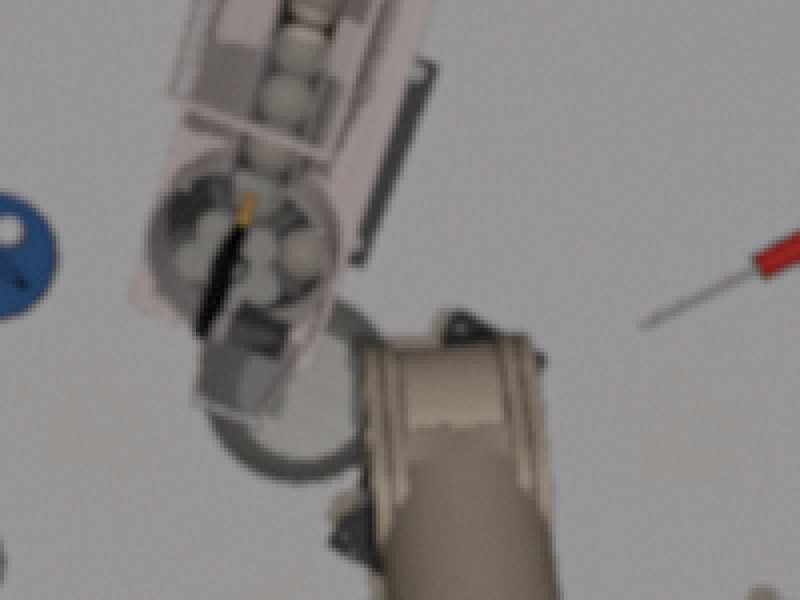

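Request:
play_rows:
  commands: [0.012, -0.007, 0, 0, 0, 0, 0, 0.024, -0.014, 0, 0, 0, 0, 0, 0.036, -0.02, 0, 0, 0, 0, 0, 0.044, -0.025, 0, 0, 0, 0, 0, 0.044, -0.025, 0, 0, 0, 0, 0, 0.044, -0.025, 0, 0, 0, 0, 0]

```text
time: 8.22
tool_pos: [0.48, -0.0067, 0.117]
eef_rot: [[0.47, 0.882, 0.002], [0.882, -0.47, -0.004], [-0.002, 0.003, -1.0]]
wrist_force: [0.3, -0.7, -2.1]
width: 0.0192
```

Run:
```python
from h import *
t=optics.camera('top');w=optics.camera('side');s=env.sense();print(s['tool_pos'],s['wrist_force'],s['wrist_torque'])
save(t,'t5')
cv2.imwrite('pics/s5c.png',cv2.resize(w['image'][200:350,220:420],None,fx=4,fy=4,interpolation=3)[:,:,::-1])
cv2.imwrite('pics/t5c.png',cv2.resize(t['image'][130:280,230:430],None,fx=4,fy=4,interpolation=3)[:,:,::-1])
delta([.4788,-.0035,.100],down(62))
for l in ('bowl','bowl_in'):
  for p in (t,):
    for d in models.tip_of(l,p)[:2]: print(l,d['at'],d['p'],atz(p,d['at'],.02))
th=np.linspace(0,2*np.pi,60)
im=t['image'].copy()
for dx in [0]:
  for c,r,z in (((.53,.0927),.074,.073),((.53,.0927),.05,.022)):
    for a in th:
      q=proj(t,(c[0]+r*np.cos(a),c[1]+r*np.sin(a),z)); im[int(round(q[0])),int(round(q[1]))]=(255,0,0)
cv2.imwrite('pics/t5d.png',cv2.resize(im[130:280,230:430],None,fx=4,fy=4,interpolation=0)[:,:,::-1])
```

```text
[ 0.47997354 -0.00746682  0.11698455] [-0.584882   -0.33959908 -2.23038311] [-0.25947032  0.10288786 -0.01642218]
delta [ 0.003 -0.003  0.017] [ 0.0036  0.0024 -0.0026] dist 0.017 deg 0.3
bowl [228.0, 288.8] 0.92 [0.53068845 0.09425278 0.02      ]
bowl [343.5, 420.1] 0.63 [ 0.18986853 -0.30709041  0.02      ]
bowl_in [346.7, 418.7] 0.85 [ 0.18028519 -0.30293897  0.02      ]
bowl_in [227.1, 294.9] 0.62 [0.53376633 0.07584211 0.02      ]
```

View pics/s5c.png

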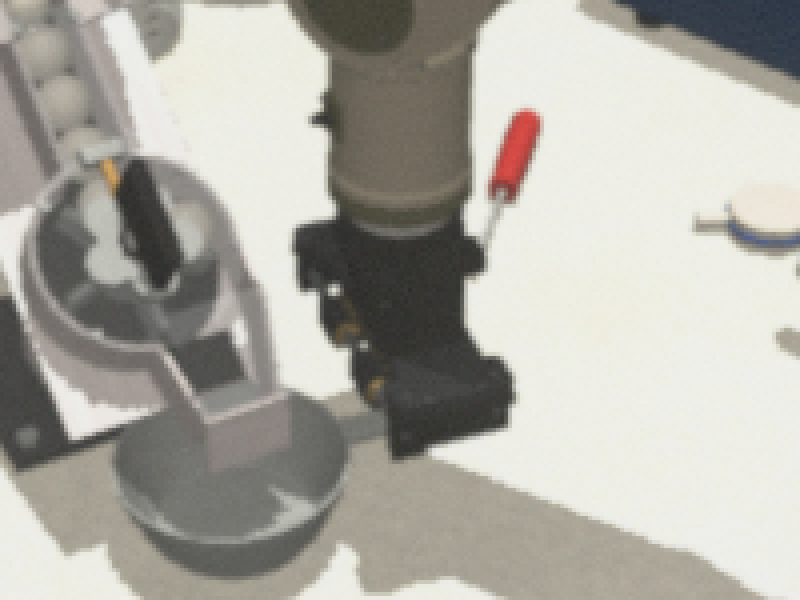

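View pics/t5d.png

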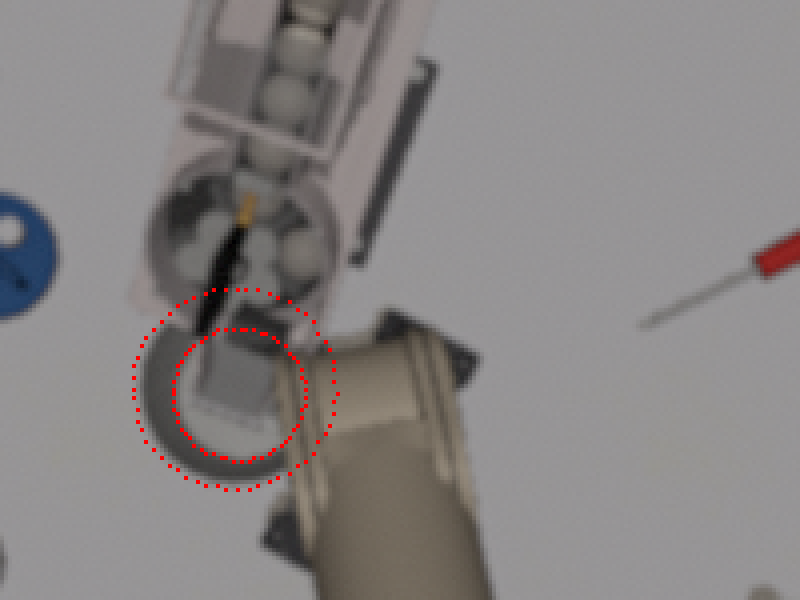

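Request:
play_rows:
  commands: [0.002, -0.002, 0, 0, 0, 0, 0, 0.005, -0.003, 0.004, 0, 0, 0, 0, 0.005, -0.003, 0.008, 0, 0, 0, 0, 0.005, -0.003, 0.012, 0, 0, 0, 0, 0.005, -0.003, 0.015, 0, 0, 0, 0, 0.005, -0.003, 0.017, 0, 0, 0, 0, 0.005, -0.003, 0.017, 0, 0, 0, 0, 0.005, -0.003, 0.017, 0, 0, 0, 0]

```text
time: 9.08
tool_pos: [0.4798, -0.0016, 0.1001]
eef_rot: [[0.472, 0.882, 0.002], [0.882, -0.472, -0.004], [-0.002, 0.004, -1.0]]
wrist_force: [-1.8, -1.1, 1.2]
width: 0.0188
```

Request:
play_rows:
  commands: [0, 0, 0, 0, 0, 0, 0.25, 0, 0, 0, 0, 0, 0, 0.5, 0, 0, 0, 0, 0, 0, 0.5, 0, 0, 0, 0, 0, 0, 0.5]

```text
time: 9.42
tool_pos: [0.48, -0.0015, 0.1002]
eef_rot: [[0.472, 0.882, 0.003], [0.882, -0.472, -0.004], [-0.002, 0.004, -1.0]]
wrist_force: [-0.4, -0.2, 0.1]
width: 0.0343
```

Request:
play_rows:
  commands: [0, 0, -0.02, 0, 0, 0, 0.5, 0, 0, -0.04, 0, 0, 0, 0.5, -0.01, 0, -0.07, 0, 0, 0, 0.5, -0.03, 0, -0.1, 0, 0, 0, 0.6, -0.06, 0, -0.13, 0, 0, 0, 0.6, -0.09, 0, -0.16, 0, 0, 0, 0.6, -0.12, 0, -0.19, 0, 0, 0, 0.6, -0.14, 0, -0.22, 0, 0, 0, 0.6, -0.15, 0, -0.23, 0, 0, 0, 0.6]

```text
time: 10.17
tool_pos: [0.4082, -0.1357, 0.3352]
eef_rot: [[0.475, 0.88, 0.008], [0.88, -0.475, -0.006], [-0.002, 0.01, -1.0]]
wrist_force: [0.6, 0.3, 0.3]
width: 0.0523
```

Run:
```python
from h import *
t=optics.camera('top');w=optics.camera('side');s=env.sense();print(s['time'],s['tool_pos'],s['qpos'])
th=np.linspace(0,2*np.pi,60)
save(t,'t6')
for n,p,(r0,c0) in (('t',t,(130,230)),('s',w,(200,210))):
  im=cv2.resize(p['image'],None,fx=4,fy=4,interpolation=3)
  for r,z in ((.074,.055),(.05,0.004)):
    for a in th:
      q=proj(p,(.53+r*np.cos(a),.0927+r*np.sin(a),z)); cv2.circle(im,(int(4*q[1]),int(4*q[0])),1,(255,0,0),-1)
  cv2.imwrite('pics/%s6c.png'%n,im[4*r0:4*r0+600,4*c0:4*c0+800,::-1])
  for l in ('bowl','bowl_in','bowl_handle','spout'):
    for d in models.tip_of(l,p)[:2]: print(n,l,d['at'],d['p'],atz(p,d['at'],{'bowl':0,'bowl_in':.004,'bowl_handle':.05,'spout':.086}[l]))
```

```text
10.2667 [ 0.40873227 -0.1345811   0.33266301] [ 34.18157898  -6.43109847 -20.27372612 106.63394857  -2.05262673
  78.96471512 -13.94380144]
t bowl [346.5, 422.4] 0.58 [ 0.17831338 -0.31812892  0.        ]
t bowl_in [228.1, 292.0] 0.91 [0.5319898  0.08543843 0.004     ]
t bowl_in [348.4, 417.5] 0.77 [ 0.1729299  -0.30245115  0.004     ]
t bowl_handle [300.5, 429.4] 0.64 [ 0.32033946 -0.32790857  0.05      ]
t bowl_handle [245.0, 321.2] 0.56 [ 0.47914314 -0.00474276  0.05      ]
t spout [226.5, 290.1] 0.88 [0.52923442 0.08653941 0.086     ]
s bowl [250.9, 344.8] 0.63 [ 0.63333044 -0.29901309  0.        ]
s bowl [337.1, 274.5] 0.62 [0.53079094 0.10564072 0.        ]
s bowl_in [315.4, 490.1] 0.9 [ 0.16336804 -0.32066696  0.004     ]
s bowl_in [337.5, 277.0] 0.75 [0.52206575 0.10540052 0.004     ]
s bowl_handle [306.8, 318.4] 0.84 [ 0.48642132 -0.01016246  0.05      ]
s bowl_handle [275.9, 436.8] 0.77 [ 0.32963845 -0.31822059  0.05      ]
s spout [308.1, 280.5] 0.97 [0.52512286 0.08579998 0.086     ]
s spout [164.3, 230.1] 0.63 [ 1.18605101 -0.34234055  0.086     ]
```

View pics/s6c.png

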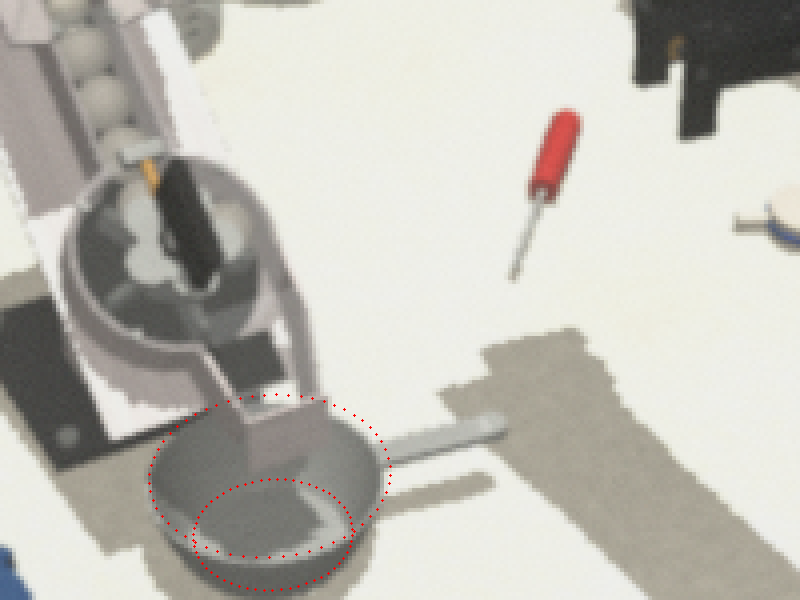

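View pics/t6c.png

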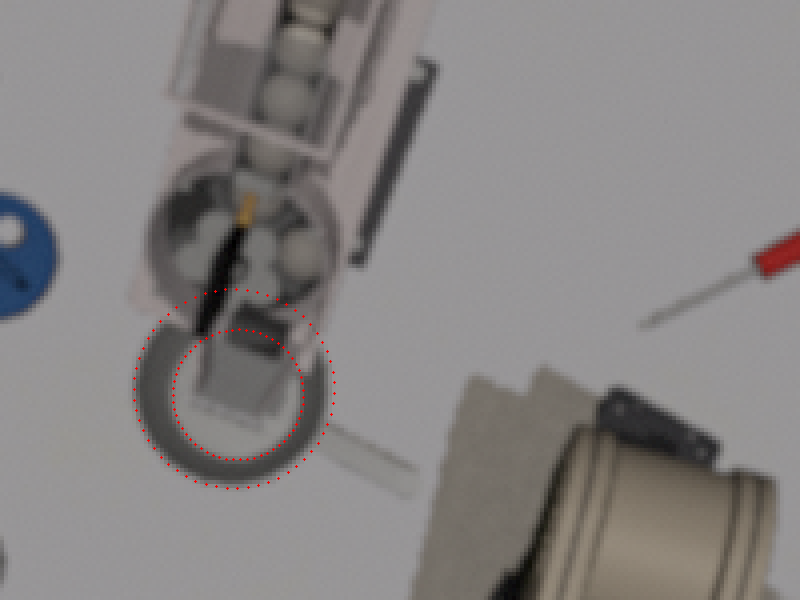

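```bash
cat >> h.py <<'E'
th=np.radians(35)
AX=np.array([-np.sin(th),0,np.cos(th)]); UP=np.array([np.cos(th),0,np.sin(th)])
def Rz(a): return np.array([[np.cos(a),-np.sin(a),0],[np.sin(a),np.cos(a),0],[0,0,1]])
def toolR(yaw,phi): # tool x in plate plane, at angle phi (deg, ccw seen from outside from uphill)
    Rd=Rz(yaw); z=-Rd@AX; u=Rd@UP; v=Rd@np.array([0,1.,0]); p=np.radians(phi)
    x=np.cos(p)*u+np.sin(p)*v; return np.stack([x,np.cross(z,x),z],1)
E
python3 - <<'E'
from h import *
t=optics.camera('top');w=optics.camera('side')
yaw=np.radians(-20.18);Rd=Rz(yaw);n=Rd@AX;u=Rd@UP;v=Rd@[0,1.,0]
O=np.array([.587,.096,.2235])
def onpl(p,rc,h):
    o,d=ray(p,rc);k=((O+n*h-o)@n)/(d@n);X=o+k*d-O;return np.array([X@u,X@v])
for p,es in ((t,[(130+203/4,230+250/4),(130+328/4,230+203/4)]),(w,[(200+160/4,210+172/4),(200+285/4,210+208/4)])):
    A=[onpl(p,e,.016) for e in es]; d=A[0]-A[1];print(A,np.linalg.norm(d),np.degrees(np.arctan2(d[1],d[0])),'mid',(A[0]+A[1])/2)
for p in (t,w):
  for l in ('paddle','collar','wheel'):
    for d in models.tip_of(l,p)[:1]: print(l,d['at'],d['p'],onpl(p,d['at'],{'paddle':0,'collar':-.03,'wheel':-.085}[l]))
for phi in (0,180): 
  R=toolR(yaw,phi); delta(O+n*.20,R); print(R)
E
```

```text
[array([ 0.06900052, -0.0084373 ]), array([-0.02904377, -0.00340954])] 0.09817312528901455 -2.9355897305083425 mid [ 0.01997837 -0.00592342]
[array([ 3.09217842e-02, -1.69540370e-05]), array([-0.0478811 ,  0.00852809])] 0.07926482149204878 -6.1887273311482165 mid [-0.00847966  0.00425557]
paddle [198.0, 284.1] 0.84 [0.0051064  0.00119526]
collar [194.0, 288.1] 0.75 [ 0.00461472 -0.00190639]
wheel [188.9, 292.4] 0.6 [-0.00466113 -0.00209189]
paddle [252.5, 256.1] 0.59 [ 0.00449447 -0.00064951]
collar [259.7, 254.6] 0.7 [-0.00218727 -0.00011695]
wheel [267.3, 249.0] 0.83 [2.97710661e-05 3.17486626e-03]
delta [ 0.27   -0.0641 -0.0576] [-0.4317  0.5004  1.3848] dist 0.283 deg 87.9
[[ 0.76886717 -0.34497058  0.53836658]
 [-0.28258336 -0.9386135  -0.197867  ]
 [ 0.57357644  0.         -0.81915204]]
delta [ 0.27   -0.0641 -0.0576] [-0.5191 -0.4478 -1.6509] dist 0.283 deg 102.4
[[-7.68867165e-01  3.44970582e-01  5.38366585e-01]
 [ 2.82583358e-01  9.38613497e-01 -1.97866997e-01]
 [-5.73576436e-01  8.32667268e-17 -8.19152044e-01]]
```

Request:
play_rows:
  commands: [0.02, 0, -0.01, -0.05, -0.04, -0.16, 0.6, 0.04, 0, -0.02, -0.09, -0.08, -0.29, 0.6, 0.06, -0.01, -0.03, -0.13, -0.11, -0.41, 0.6, 0.08, -0.015, -0.04, -0.17, -0.15, -0.54, 0.6, 0.1, -0.02, -0.05, -0.21, -0.18, -0.66, 0.6, 0.12, -0.025, -0.055, -0.25, -0.21, -0.78, 0.6, 0.14, -0.03, -0.06, -0.285, -0.245, -0.905, 0.6, 0.16, -0.035, -0.06, -0.32, -0.28, -1.03, 0.6, 0.18, -0.04, -0.06, -0.36, -0.31, -1.15, 0.6, 0.2, -0.045, -0.06, -0.4, -0.345, -1.27, 0.6]

```text
time: 11.9
tool_pos: [0.4633, 0.0662, 0.3903]
eef_rot: [[-0.556, 0.749, 0.362], [0.713, 0.653, -0.255], [-0.427, 0.116, -0.897]]
wrist_force: [0.3, -0.1, -0.0]
width: 0.0524
```

Run:
```python
from h import *
s=env.sense();print(s['time'],s['tool_pos'],s['qpos'])
O=np.array([.587,.096,.2235]);yaw=np.radians(-20.18);R=toolR(yaw,176);n=-R[:,2]
delta(O+n*.2,R);delta(O+n*.15,R)
```

```text
11.9 [0.4632686  0.06624322 0.3902955 ] [ 16.8877134  -13.95838491 -36.56705917 107.65768978  14.04336923
  68.74584461  16.1993946 ]
delta [ 0.0418  0.0569 -0.0092] [-0.158  -0.1272 -0.4209] dist 0.071 deg 26.8
delta [0.0373 0.0659 0.0398] [-0.158  -0.1272 -0.4209] dist 0.085 deg 26.8
```

Request:
play_rows:
  commands: [0.01, 0.015, 0, -0.04, -0.03, -0.1, 0.7, 0.02, 0.03, 0, -0.08, -0.06, -0.21, 0.8, 0.03, 0.045, 0, -0.12, -0.1, -0.32, 0.8, 0.04, 0.057, -0.005, -0.158, -0.127, -0.42, 0.8, 0.042, 0.057, -0.009, -0.158, -0.127, -0.42, 0.8, 0.042, 0.057, -0.009, -0.158, -0.127, -0.42, 0.8, 0.042, 0.057, -0.009, -0.158, -0.127, -0.42, 0.8]

```text
time: 12.48
tool_pos: [0.4793, 0.135, 0.3875]
eef_rot: [[-0.741, 0.402, 0.537], [0.352, 0.915, -0.199], [-0.572, 0.042, -0.82]]
wrist_force: [-1.0, -0.9, -0.2]
width: 0.0695
```

Run:
```python
from h import *
s=env.sense();print(s['time'],s['tool_pos'],s['qpos'])
O=np.array([.587,.096,.2235]);yaw=np.radians(-20.18);R=toolR(yaw,176);n=-R[:,2]
delta(O+n*.2,R);delta(O+n*.15,R)
w=optics.camera('wrist');save(w,'w7')
for l in ('paddle','collar'):
  for d in models.tip_of(l,w)[:2]: print(l,d['at'],d['p'])
print(proj(w,O),proj(w,O-n*.03))
```

```text
12.4833 [0.4793199  0.13495977 0.3874859 ] [ 11.31480581 -15.11742812 -39.59337369 110.88178157  19.22364875
  58.61348313  29.39226481]
delta [0.0003 0.0006 0.    ] [-0.0013 -0.0005 -0.0048] dist 0.001 deg 0.3
delta [0.0003 0.0006 0.05  ] [-0.0013 -0.0005 -0.0048] dist 0.05 deg 0.3
paddle [225.1, 324.2] 0.77
(np.float64(224.95739490423995), np.float64(325.1807096282771)) (np.float64(217.2539846360349), np.float64(325.16655169399723))
```

View pics/w7.png

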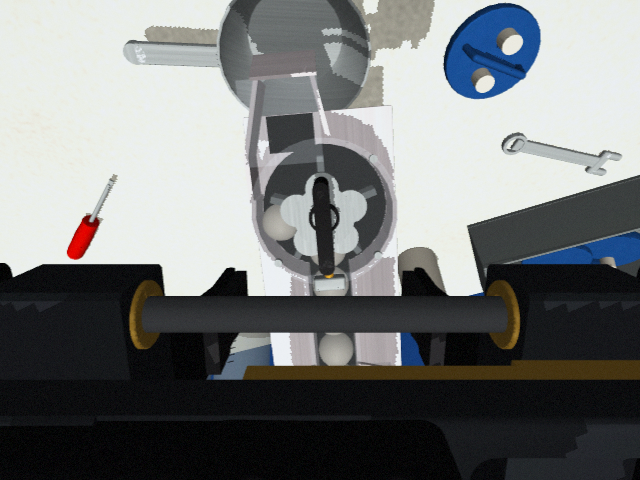

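Run:
```python
from h import *
w=optics.camera('wrist')
O=np.array([.587,.096,.2235]);yaw=np.radians(-20.18)
for phi in (170,173,176,179,182):
  x=toolR(yaw,phi)[:,0]; n=-toolR(yaw,phi)[:,2]
  a=proj(w,O+n*.018+.033*x);b=proj(w,O+n*.018-.033*x); print(phi,np.round(a,1),np.round(b,1),(b[1]-a[1])/(b[0]-a[0]))
cv2.imwrite('pics/w7c.png',cv2.resize(w['image'][130:290,240:410],None,fx=3.7,fy=3.7,interpolation=3)[:,:,::-1])
```

```text
170 [185.6 330.2] [272.7 321.1] -0.10482784234209376
173 [185.5 327.8] [272.8 323.4] -0.05066606034981322
176 [185.4 325.4] [272.9 325.6] 0.00321856021642343
179 [185.5 322.9] [272.8 327.9] 0.05712268018865078
182 [185.7 320.5] [272.7 330.2] 0.11134339063101636
```

View pics/w7c.png

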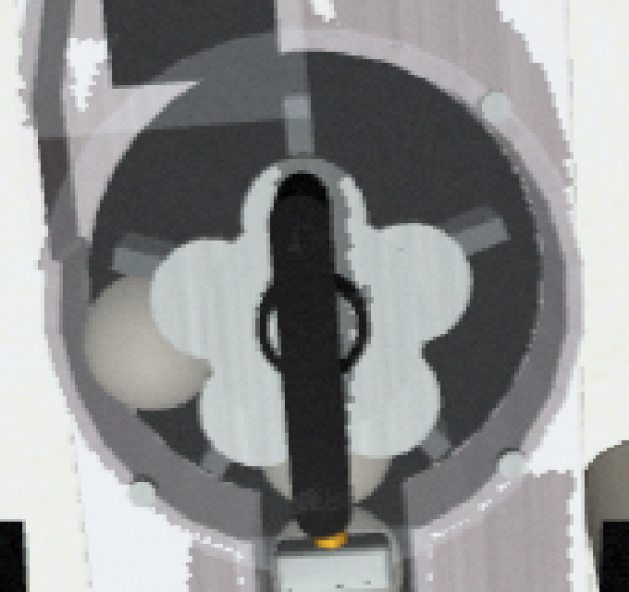

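Request:
play_rows:
  commands: [0, 0, 0.025, 0, 0, -0.035, 0.5, 0, 0, 0.05, 0, 0, -0.07, 0.5, 0, 0, 0.075, 0, 0, -0.075, 0.5, 0, 0, 0.1, 0, 0, -0.075, 0.5, 0, 0, 0.1, 0, 0, -0.075, 0.5, 0, 0, 0.1, 0, 0, -0.075, 0.5]

```text
time: 13.18
tool_pos: [0.5332, 0.1139, 0.3039]
eef_rot: [[-0.771, 0.346, 0.534], [0.283, 0.938, -0.199], [-0.57, -0.003, -0.821]]
wrist_force: [-0.4, 0.8, 0.8]
width: 0.0451
```

Run:
```python
from h import *
s=env.sense();print(s['time'],s['tool_pos'],s['qpos'],s['width'])
O=np.array([.587,.096,.2235]);yaw=np.radians(-20.18);R=toolR(yaw,180);n=-R[:,2]
delta(O+n*.051,R)
w=optics.camera('wrist');save(w,'w8');t=optics.camera('side')
cv2.imwrite('pics/s8c.png',cv2.resize(t['image'][150:350,190:390],None,fx=3,fy=3,interpolation=3)[:,:,::-1])
print(proj(w,O+n*.018))
```

```text
13.1833 [0.53318352 0.1139364  0.3038706 ] [ 13.59304608  -4.58481387 -41.19262851 113.92497577  30.09031518
  49.27622082  25.82121673] 0.04511473396780943
delta [-0.0005  0.0019  0.0474] [-0.0029 -0.0038  0.0003] dist 0.047 deg 0.3
(np.float64(281.6378514904708), np.float64(328.0919073625712))
```

View pics/w8.png

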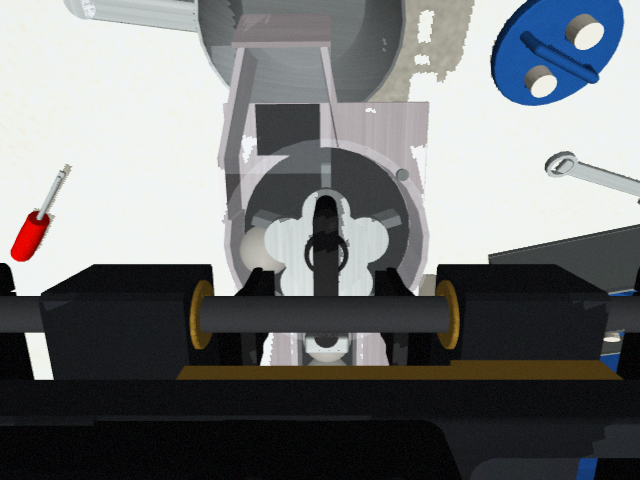

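View pics/s8c.png

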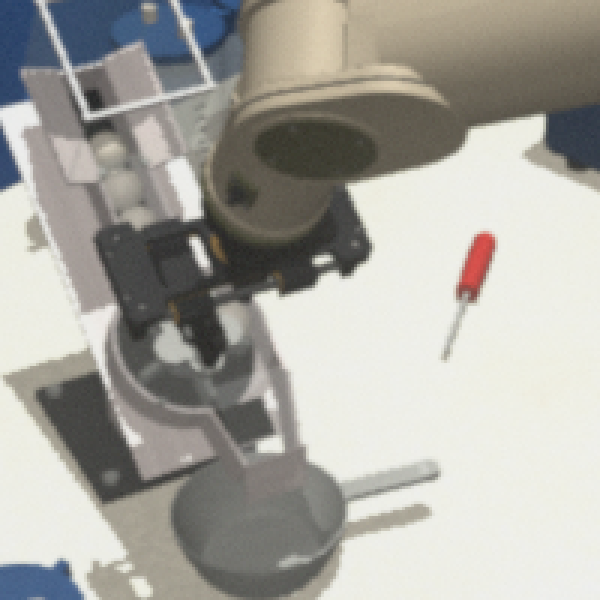

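Request:
play_rows:
  commands: [0, 0.001, 0.015, 0, 0, 0, 0.5, 0, 0.001, 0.03, 0, 0, 0, 0.5, 0, 0.001, 0.045, 0, 0, 0, 0.5, 0, 0.001, 0.046, 0, 0, 0, 0.5, 0, 0.001, 0.046, 0, 0, 0, 0.2, 0, 0.001, 0.046, 0, 0, 0, 0, 0, 0.001, 0.046, 0, 0, 0, 0, 0, 0.001, 0.046, 0, 0, 0, 0, 0, 0.001, 0.046, 0, 0, 0, 0]
  grip_force: 50

```text
time: 14.03
tool_pos: [0.5584, 0.1073, 0.2693]
eef_rot: [[-0.769, 0.344, 0.539], [0.281, 0.939, -0.198], [-0.574, -0.001, -0.819]]
wrist_force: [-0.3, 0.4, 1.0]
width: 0.0178
```

Run:
```python
from h import *
s=env.sense();print(s['time'],s['tool_pos'],s['qpos'],s['width'],s['wrist_force'],s['wrist_torque'])
O=np.array([.587,.096,.2235]);yaw=np.radians(-20.18);R=toolR(yaw,180);n=-R[:,2]
delta(O+n*.051,R)
```

```text
14.0333 [0.55841499 0.10728464 0.26926599] [ 13.8542832    0.96607632 -41.36338399 114.18913416  37.03660073
  46.10122173  20.77862428] 0.01777989480855831 [-0.29532345  0.38149964  0.99361505] [ 0.2757202   0.47279356 -0.01448646]
delta [ 0.0011 -0.0007  0.0041] [-0.0002  0.0011  0.001 ] dist 0.004 deg 0.1
```

Request:
play_rows:
  commands: [0, 0, 0.002, 0, 0, 0, 0, 0, 0, 0.002, 0, 0, 0, 0, 0, 0, 0.002, 0, 0, 0, 0, 0, 0, 0.002, 0, 0, 0, 0]

```text
time: 14.37
tool_pos: [0.5589, 0.1055, 0.2682]
eef_rot: [[-0.768, 0.347, 0.538], [0.282, 0.938, -0.202], [-0.575, -0.004, -0.818]]
wrist_force: [-14.4, -6.2, 11.8]
width: 0.0118
```

Run:
```python
from h import *
s=env.sense();print(s['time'],s['tool_pos'],s['qpos'],s['width'],s['wrist_force'],s['wrist_torque'])
O=np.array([.587,.096,.2235]);yaw=np.radians(-20.18);R=toolR(yaw,180);n=-R[:,2]
delta(O+n*.051,R)
```

```text
14.3667 [0.55894933 0.10545502 0.26822723] [ 13.86898235   1.11897412 -41.29677196 114.20983491  37.35858232
  46.17296743  20.56155784] 0.01181924057548394 [-14.35641758  -6.21047075  11.83167852] [-1.0000111   1.66034847 -1.0493259 ]
delta [0.0014 0.0008 0.0026] [-0.0041  0.0015  0.0003] dist 0.003 deg 0.3
```

Request:
play_rows:
  commands: [0, 0, 0, 0, 0, 0.1, 0, 0, 0, 0, 0, 0, 0.2, 0, 0, 0, 0, 0, 0, 0.3, 0, 0, 0, 0, 0, 0, 0.4, 0, 0, 0, 0, 0, 0, 0.5, 0]

```text
time: 14.78
tool_pos: [0.5583, 0.1044, 0.2681]
eef_rot: [[-0.504, 0.677, 0.537], [0.7, 0.684, -0.205], [-0.506, 0.273, -0.819]]
wrist_force: [-10.4, -5.2, 5.4]
width: 0.0118
```

```bash
cat > st.py <<'E'
from h import *
s=env.sense();print(s['time'],s['tool_pos'],s['qpos'],s['width']);R=s['eef_rot'];print('tool F',R.T@s['wrist_force'],'T',R.T@s['wrist_torque'])
O=np.array([.587,.096,.2235]);yaw=np.radians(-20.18);u=toolR(yaw,0)
print('phi',np.degrees(np.arctan2(-(u.T@R[:,0])[1],(u.T@R[:,0])[0])), 'axis off',u.T@R[:,2], 'pos',u.T@(s['tool_pos']-O))
E
python3 st.py
```

```text
14.7833 [0.55825429 0.10436303 0.26809126] [ 13.58228326   1.04536806 -40.96889814 114.27004952  37.32752982
  46.31020903  -8.34467332] 0.011825797363283716
tool F [-1.13728069 -9.08296431 -8.95911301] T [ 2.02902737  0.59090047 -0.17341193]
phi 151.08021787317657 axis off [8.81222297e-04 7.22344748e-03 9.99973522e-01] pos [ 0.00111161  0.00206678 -0.05365752]
```

Request:
play_rows:
  commands: [0, 0, 0, 0, 0, 0.1, 0, 0, 0, 0, 0, 0, 0.2, 0, 0, 0, 0, 0, 0, 0.3, 0, 0, 0, 0, 0, 0, 0.4, 0, 0, 0, 0, 0, 0, 0.5, 0, 0, 0, 0, 0, 0, 0.6, 0, 0, 0, 0, 0, 0, 0.7, 0, 0, 0, 0, 0, 0, 0.755, 0, 0, 0, 0, 0, 0, 0.755, 0, 0, 0, 0, 0, 0, 0.755, 0]

```text
time: 15.62
tool_pos: [0.5567, 0.1036, 0.2672]
eef_rot: [[0.099, 0.84, 0.533], [0.978, 0.017, -0.208], [-0.184, 0.542, -0.82]]
wrist_force: [-16.2, -3.0, 7.1]
width: 0.0115
```

```bash
python3 st.py
python3 - <<'E'
from h import *
t=optics.camera('side')
cv2.imwrite('pics/s9c.png',cv2.resize(t['image'][150:350,190:390],None,fx=3,fy=3,interpolation=3)[:,:,::-1])
E
```

```text
15.6167 [0.55667853 0.10360016 0.26719646] [ 13.16057598   0.96020902 -40.56850533 114.39946165  37.2196141
  46.4998357  -51.60568278] 0.011453851326587267
tool F [ -5.79436532  -9.80249475 -13.8264935 ] T [ 2.73121772 -0.40560555 -0.03538677]
phi 107.81655134265955 axis off [-0.0015811   0.01093468  0.99993896] pos [-0.00039761  0.0033264  -0.05362193]
```

View pics/s9c.png

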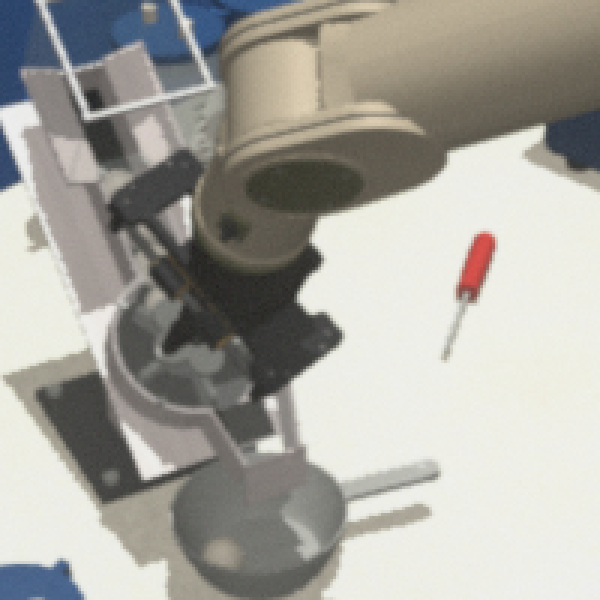

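Request:
play_rows:
  commands: [0, 0, 0, 0, 0, 0.0, 0, 0, 0, 0, 0, 0, 0.1, 0, 0, 0, 0, 0, 0, 0.2, 0, 0, 0, 0, 0, 0, 0.3, 0, 0, 0, 0, 0, 0, 0.4, 0, 0, 0, 0, 0, 0, 0.5, 0, 0, 0, 0, 0, 0, 0.6, 0]

```text
time: 16.25
tool_pos: [0.5554, 0.104, 0.2663]
eef_rot: [[0.559, 0.637, 0.531], [0.815, -0.542, -0.208], [0.155, 0.549, -0.821]]
wrist_force: [-14.8, 1.2, 4.8]
width: 0.0118
```

```bash
python3 st.py
```

```text
16.25 [0.5553877  0.10400898 0.26626222] [ 12.8306505    0.91823842 -40.32707237 114.50196052  37.09979206
  46.58691017 -86.2275359 ] 0.0117744149773672
tool F [ -6.55442025  -7.45360996 -12.09713098] T [ 2.35169601 -0.93436952 -0.10488353]
phi 73.22668301649655 axis off [-0.00398309  0.01199649  0.99992011] pos [-0.00204147  0.00338798 -0.05363248]
```

Request:
play_rows:
  commands: [0, 0, 0, 0, 0, 0.1, 0, 0, 0, 0, 0, 0, 0.2, 0, 0, 0, 0, 0, 0, 0.3, 0, 0, 0, 0, 0, 0, 0.4, 0, 0, 0, 0, 0, 0, 0.5, 0, 0, 0, 0, 0, 0, 0.6, 0, 0, 0, 0, 0, 0, 0.65, 0, 0, 0, 0, 0, 0, 0.65, 0, 0, 0, 0, 0, 0, 0.65, 0]

```text
time: 17.0
tool_pos: [0.5546, 0.1054, 0.2655]
eef_rot: [[0.831, 0.171, 0.53], [0.321, -0.924, -0.206], [0.455, 0.342, -0.822]]
wrist_force: [-5.3, 3.9, -2.3]
width: 0.0119
```

```bash
python3 st.py
python3 - <<'E'
from h import *
t=optics.camera('side')
cv2.imwrite('pics/s10c.png',cv2.resize(t['image'][150:350,190:390],None,fx=3,fy=3,interpolation=3)[:,:,::-1])
E
```

```text
17.0 [0.55455504 0.10539323 0.26548077] [  12.45898136    0.90348094  -40.08877288  114.57386828   36.97782326
   46.56042745 -123.48076447] 0.011885332665059596
tool F [-4.22939169 -5.26761101 -1.75873945] T [ 2.0673433  -0.97900207 -0.06826922]
phi 36.02907103127423 axis off [-0.00582122  0.01047792  0.99992816] pos [-0.00352106  0.00237594 -0.05371452]
```

View pics/s10c.png

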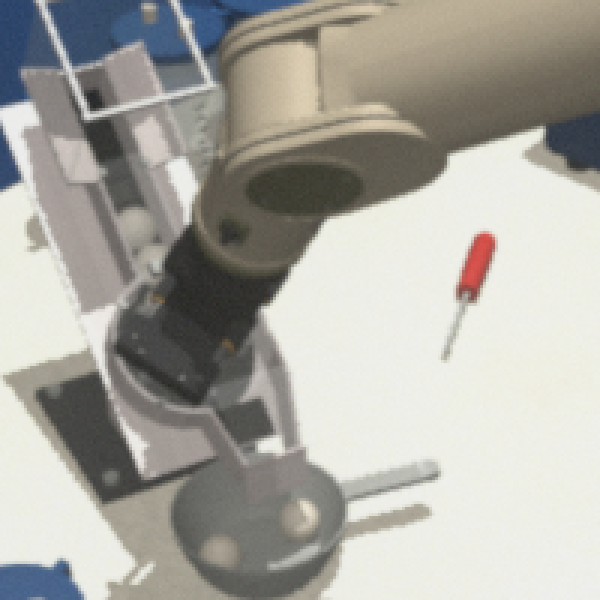

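Request:
play_rows:
  commands: [0, 0, 0, 0, 0, 0, 0.2, 0, 0, 0, 0, 0, 0, 0.5, 0, 0, 0, 0, 0, 0, 0.5, 0, 0, 0, 0, 0, 0, 0.5, 0, 0, -0.015, 0, 0, 0, 0.5, 0, 0, -0.035, 0, 0, 0, 0.5, 0, 0, -0.055, 0, 0, 0, 0.5, 0, 0, -0.07, 0, 0, 0, 0.5, 0, 0, -0.075, 0, 0, 0, 0.5]

```text
time: 17.8
tool_pos: [0.5146, 0.1218, 0.3297]
eef_rot: [[0.829, 0.171, 0.533], [0.322, -0.924, -0.205], [0.458, 0.342, -0.821]]
wrist_force: [1.5, 0.1, 0.4]
width: 0.0434
```

Request:
play_rows:
  commands: [0, 0, 0, 0, 0, -0.12, 0.5, 0, 0, 0, 0, 0, -0.24, 0.5, 0, 0, 0, 0, 0, -0.36, 0.5, 0, 0, 0, 0, 0, -0.48, 0.5, 0, 0, 0, 0, 0, -0.6, 0.5, 0, 0, 0, 0, 0, -0.72, 0.5, 0, 0, 0, 0, 0, -0.84, 0.5, 0, 0, 0, 0, 0, -0.96, 0.5, 0, 0, 0, 0, 0, -1.08, 0.5, 0, 0, 0, 0, 0, -1.2, 0.5]

```text
time: 18.63
tool_pos: [0.5148, 0.1214, 0.3291]
eef_rot: [[0.137, 0.835, 0.533], [0.978, -0.029, -0.206], [-0.156, 0.549, -0.821]]
wrist_force: [0.2, -0.2, -0.8]
width: 0.0434
```

Request:
play_rows:
  commands: [0, 0, 0, 0, 0, -0.12, 0.5, 0, 0, 0, 0, 0, -0.24, 0.5, 0, 0, 0, 0, 0, -0.36, 0.5, 0, 0, 0, 0, 0, -0.48, 0.5, 0, 0, 0, 0, 0, -0.6, 0.5, 0, 0, 0, 0, 0, -0.72, 0.5, 0, 0, 0, 0, 0, -0.84, 0.5, 0, 0, 0, 0, 0, -0.96, 0.5, 0, 0, 0, 0, 0, -1.08, 0.5, 0, 0, 0, 0, 0, -1.2, 0.5]

```text
time: 19.47
tool_pos: [0.5151, 0.1209, 0.3284]
eef_rot: [[-0.731, 0.426, 0.532], [0.376, 0.903, -0.206], [-0.569, 0.049, -0.821]]
wrist_force: [0.4, -0.3, -0.2]
width: 0.0438
```

```bash
python3 st.py
python3 - <<'E'
from h import *
t=optics.camera('side')
cv2.imwrite('pics/s11c.png',cv2.resize(t['image'][150:350,190:390],None,fx=3,fy=3,interpolation=3)[:,:,::-1])
O=np.array([.587,.096,.2235]);yaw=np.radians(-20.18);u=toolR(yaw,0)
delta(O+u@[-.0014,.0008,-.125],toolR(yaw,216))
delta(O+u@[-.0014,.0008,-.053],toolR(yaw,216))
w=optics.camera('wrist');save(w,'w11')
E
```

```text
19.4667 [0.51505997 0.1208633  0.32844869] [  0.36919617  -7.59950233 -29.94909289 113.77627664  28.73579689
  53.34736547  20.312674  ] 0.043791110383358554
tool F [-0.24423258 -0.11564445  0.44604562] T [-0.08165106  0.56612918  0.05626679]
phi 174.20769168635832 axis off [-0.00348402  0.01025746  0.99994132] pos [-0.00214219  0.00148016 -0.12961867]
delta [-0.0007  0.0008  0.0046] [-0.0092 -0.0062 -0.7201] dist 0.005 deg 41.3
delta [-0.0009  0.0016  0.0766] [-0.0092 -0.0062 -0.7201] dist 0.077 deg 41.3
```

View pics/s11c.png

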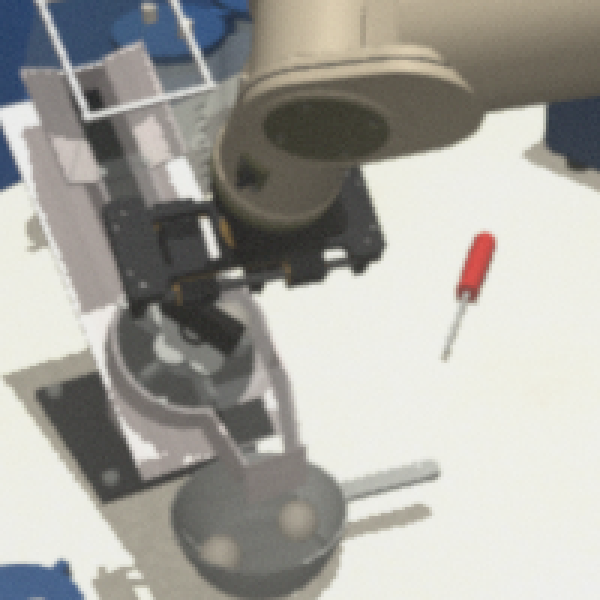

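View pics/w11.png

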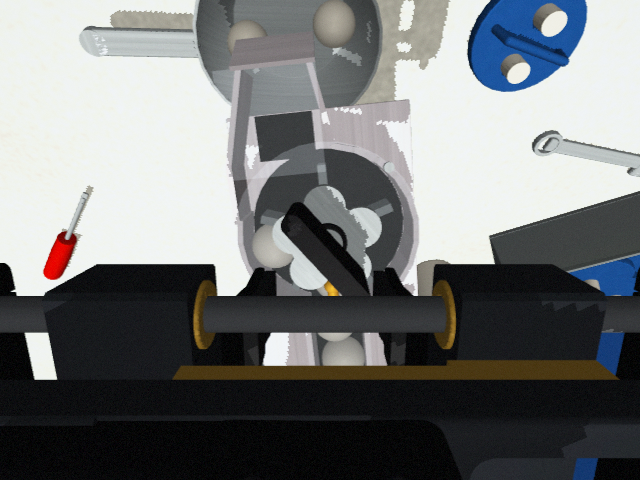

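Request:
play_rows:
  commands: [0, 0, 0, 0, 0, -0.12, 0.5, 0, 0, 0, 0, 0, -0.24, 0.5, 0, 0, 0, 0, 0, -0.36, 0.5, 0, 0, 0, 0, 0, -0.48, 0.5, 0, 0, 0, 0, 0, -0.6, 0.5, 0, 0, 0, -0.005, -0.003, -0.7, 0.5, 0, 0.001, 0.003, -0.009, -0.006, -0.72, 0.5, 0, 0.001, 0.004, -0.009, -0.006, -0.72, 0.5, 0, 0.001, 0.004, -0.009, -0.006, -0.72, 0.5]

```text
time: 20.32
tool_pos: [0.5177, 0.1208, 0.3247]
eef_rot: [[-0.828, -0.158, 0.538], [-0.306, 0.931, -0.198], [-0.469, -0.329, -0.82]]
wrist_force: [-0.2, -0.9, -0.3]
width: 0.0435
```

```bash
python3 st.py
python3 - <<'E'
from h import *
O=np.array([.587,.096,.2235]);yaw=np.radians(-20.18);u=toolR(yaw,0)
delta(O+u@[-.0014,.0008,-.053],toolR(yaw,216))
w=optics.camera('wrist');save(w,'w12')
E
```

```text
20.3167 [0.51765444 0.1207899  0.32469078] [ -2.53025349  -7.38747568 -27.08669532 114.27982567  29.32261052
  52.42924315  60.63149791] 0.04353950297469021
tool F [ 0.55198021 -0.71863117  0.31626003] T [-0.47766616  0.46735677  0.12995705]
phi -145.02665932120365 axis off [-6.30567006e-04  7.02821563e-04  9.99999554e-01] pos [-0.00228209  0.00065404 -0.12512906]
delta [-0.0007 -0.0006  0.0721] [-0.0002 -0.0009 -0.0179] dist 0.072 deg 1.0
```

View pics/w12.png

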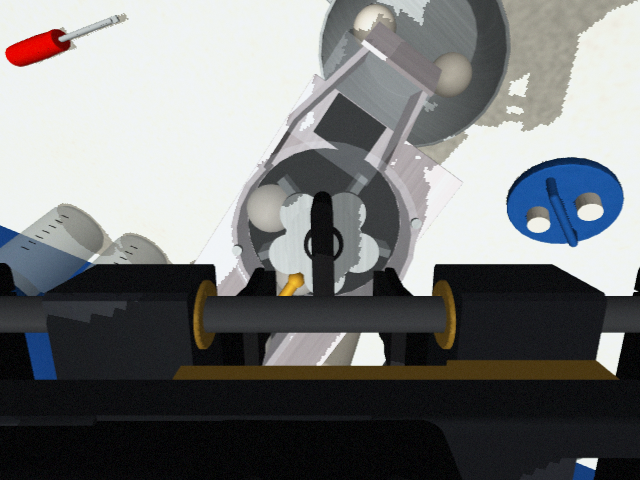

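Request:
play_rows:
  commands: [0, 0, 0.01, 0, 0, -0.01, 0.35, 0, 0, 0.025, 0, 0, -0.017, 0.35, 0, 0, 0.04, 0, 0, -0.017, 0.35, 0, 0, 0.055, 0, 0, -0.017, 0.35, 0, 0, 0.068, 0, 0, -0.017, 0.35, 0, 0, 0.071, 0, 0, -0.017, 0.35, 0, 0, 0.071, 0, 0, -0.017, 0.35]

```text
time: 20.95
tool_pos: [0.5558, 0.1062, 0.2653]
eef_rot: [[-0.827, -0.172, 0.536], [-0.322, 0.926, -0.199], [-0.462, -0.337, -0.821]]
wrist_force: [-0.1, 1.0, 0.0]
width: 0.0308
```

```bash
python3 st.py
```

```text
20.95 [0.55578465 0.10624768 0.26530532] [-1.31792588e+00  9.66548227e-02 -2.62759970e+01  1.15302683e+02
  3.63822589e+01  4.57794453e+01  5.66262138e+01] 0.030770102549956064
tool F [-0.28068765  0.90646724 -0.2749992 ] T [-0.50953696  0.36873183  0.07123793]
phi -144.04433372900417 axis off [-0.0025139   0.00190917  0.99999502] pos [-0.00291773  0.00114977 -0.05307789]
```

Close and turn the third click.

Request:
play_rows:
  commands: [-0.001, 0, 0, 0, 0, 0, 0.1, -0.001, 0, 0, 0, 0, 0, 0, -0.001, 0, 0, 0, 0, 0, 0, -0.001, 0, 0, 0, 0, 0, 0, -0.001, 0, 0, 0, 0, 0, 0, -0.001, 0, 0, 0, 0, 0, 0]
  grip_force: 50

```text
time: 21.45
tool_pos: [0.5568, 0.1062, 0.2668]
eef_rot: [[-0.826, -0.171, 0.537], [-0.321, 0.926, -0.2], [-0.463, -0.338, -0.82]]
wrist_force: [-1.5, -3.1, 4.4]
width: 0.012
```

```bash
python3 st.py
```

```text
21.45 [0.55681694 0.10624129 0.26675661] [ -1.32539367   0.12028219 -26.25259003 115.12508633  36.42244475
  45.88354056  56.65261204] 0.01199497307499905
tool F [ 0.14836956 -4.07613245 -3.82371919] T [ 0.37710151  0.66277061 -0.00652087]
phi -144.0735452534021 axis off [-9.88347217e-04  2.18947562e-03  9.99997115e-01] pos [-0.0012898   0.00079966 -0.05370971]
```

Request:
play_rows:
  commands: [0, 0, 0, 0, 0, 0.1, 0, 0, 0, 0, 0, 0, 0.2, 0, 0, 0, 0, 0, 0, 0.3, 0, 0, 0, 0, 0, 0, 0.4, 0, 0, 0, 0, 0, 0, 0.5, 0, 0, 0, 0, 0, 0, 0.6, 0, 0, 0, 0, 0, 0, 0.7, 0]

```text
time: 22.03
tool_pos: [0.5568, 0.106, 0.2668]
eef_rot: [[-0.74, 0.405, 0.537], [0.355, 0.913, -0.2], [-0.571, 0.043, -0.82]]
wrist_force: [-0.2, -1.8, 2.0]
width: 0.0115
```

```bash
python3 st.py
```

```text
22.0333 [0.55677774 0.10603769 0.26680842] [-1.34071177e+00  1.05917970e-01 -2.62206174e+01  1.15132716e+02
  3.64179739e+01  4.58899024e+01  1.62655019e+01] 0.011508942656003027
tool F [-1.68069035 -1.6021437  -1.40514049] T [-0.01121791  0.46815579 -0.0043702 ]
phi 175.52284668790526 axis off [-9.36483397e-04  2.44618673e-03  9.99996570e-01] pos [-0.0012327   0.00100428 -0.05373297]
```

Request:
play_rows:
  commands: [0, 0, 0, 0, 0, 0.1, 0, 0, 0, 0, 0, 0, 0.2, 0, 0, 0, 0, 0, 0, 0.3, 0, 0, 0, 0, 0, 0, 0.4, 0, 0, 0, 0, 0, 0, 0.5, 0, 0, 0, 0, 0, 0, 0.55, 0, 0, 0, 0, 0, 0, 0.55, 0, 0, 0, 0, 0, 0, 0.55, 0, 0, 0, 0, 0, 0, 0.55, 0]

```text
time: 22.78
tool_pos: [0.5567, 0.1059, 0.2668]
eef_rot: [[-0.42, 0.732, 0.537], [0.779, 0.594, -0.2], [-0.465, 0.334, -0.82]]
wrist_force: [1.0, -1.9, -0.7]
width: 0.0119
```

```bash
python3 st.py
python3 - <<'E'
from h import *
t=optics.camera('side')
cv2.imwrite('pics/s13c.png',cv2.resize(t['image'][150:350,190:390],None,fx=3,fy=3,interpolation=3)[:,:,::-1])
E
```

```text
22.7833 [0.55673502 0.10592754 0.26682107] [-1.35095491e+00  9.62225174e-02 -2.62004891e+01  1.15139565e+02
  3.64103892e+01  4.58914544e+01 -1.51331526e+01] 0.01188973221422406
tool F [-1.59595545 -0.66382967  1.47780483] T [0.22682129 0.44207956 0.01066103]
phi 144.11179786552464 axis off [-9.58037469e-04  2.55871125e-03  9.99996268e-01] pos [-0.00122716  0.0011224  -0.05374453]
```

View pics/s13c.png

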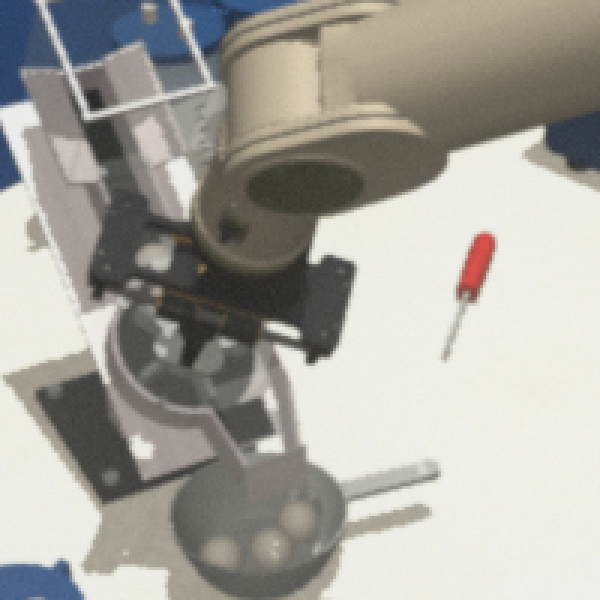

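Three balls are in the bowl, at about (222,553), (271,546) and (298,517) in the crop. Next I release the paddle and back off.

Request:
play_rows:
  commands: [0, 0, 0, 0, 0, 0, 0.2, 0, 0, 0, 0, 0, 0, 0.4, 0, 0, 0, 0, 0, 0, 0.4, 0, 0, 0, 0, 0, 0, 0.4, 0, 0, -0.015, 0, 0, 0, 0.4, 0, 0, -0.035, 0, 0, 0, 0.4, 0, 0, -0.06, 0, 0, 0, 0.4, 0, 0, -0.09, 0, 0, 0, 0.4, 0, 0, -0.12, 0, 0, 0, 0.4, 0, 0, -0.15, 0, 0, 0, 0.4]

```text
time: 23.67
tool_pos: [0.4752, 0.1364, 0.3909]
eef_rot: [[-0.421, 0.731, 0.537], [0.779, 0.595, -0.2], [-0.465, 0.334, -0.82]]
wrist_force: [0.4, 0.0, 0.0]
width: 0.0349
```

Request:
play_rows:
  commands: [0, 0, -0.01, 0, 0, 0, 0.4, 0, 0, -0.01, 0, 0, 0, 0.4, 0, 0, -0.01, 0, 0, 0, 0.4, 0, 0, -0.01, 0, 0, 0, 0.4, 0, 0, -0.01, 0, 0, 0, 0.4]

```text
time: 24.08
tool_pos: [0.4701, 0.1375, 0.3971]
eef_rot: [[-0.421, 0.733, 0.534], [0.779, 0.594, -0.201], [-0.465, 0.332, -0.821]]
wrist_force: [0.2, 0.3, -0.6]
width: 0.0346
```

```bash
python3 st.py
python3 - <<'E'
from h import *
t=optics.camera('side');w=optics.camera('wrist');p=optics.camera('top');save(w,'w14');save(p,'t14')
cv2.imwrite('pics/s14c.png',cv2.resize(t['image'][150:350,190:390],None,fx=3,fy=3,interpolation=3)[:,:,::-1])
for l in ('bowl','bowl_in','spout','driver','lid','gauge','filter','canister'):
    for d in models.tip_of(l,p)[:2]: print(l,d['at'],d['p'],atz(p,d['at'],{'spout':.086}.get(l,0)))
E
```

```text
24.0833 [0.47011727 0.13750578 0.39709932] [ -4.2134005  -14.75423985 -27.7429497  110.93499069  23.1803024
  62.09970989  -5.90883155] 0.03464889371056679
tool F [0.42589751 0.18761239 0.53449973] T [0.25468831 0.49761406 0.05873082]
phi 144.1316621528279 axis off [-0.00347199  0.00423388  0.99998501] pos [-0.00202365  0.00136322 -0.21334262]
bowl [228.0, 288.9] 0.9 [0.53247916 0.09516998 0.        ]
bowl [344.8, 421.9] 0.78 [ 0.18341345 -0.31657027  0.        ]
bowl_in [230.3, 288.3] 0.87 [0.5253637  0.09685831 0.        ]
bowl_in [350.2, 420.5] 0.76 [ 0.16708448 -0.31240762  0.        ]
spout [228.0, 288.8] 0.87 [0.52479778 0.09021428 0.086     ]
driver [191.2, 416.8] 0.91 [ 0.65401303 -0.29767433  0.        ]
lid [194.9, 226.6] 0.8 [0.63107346 0.2886981  0.        ]
gauge [271.8, 217.9] 0.74 [0.39453608 0.30848819 0.        ]
gauge [200.7, 281.1] 0.51 [0.61635026 0.12094645 0.        ]
filter [250.6, 457.7] 0.56 [ 0.47226778 -0.42518772  0.        ]
canister [242.5, 197.3] 0.77 [0.48285896 0.37384423 0.        ]
```

View pics/s14c.png

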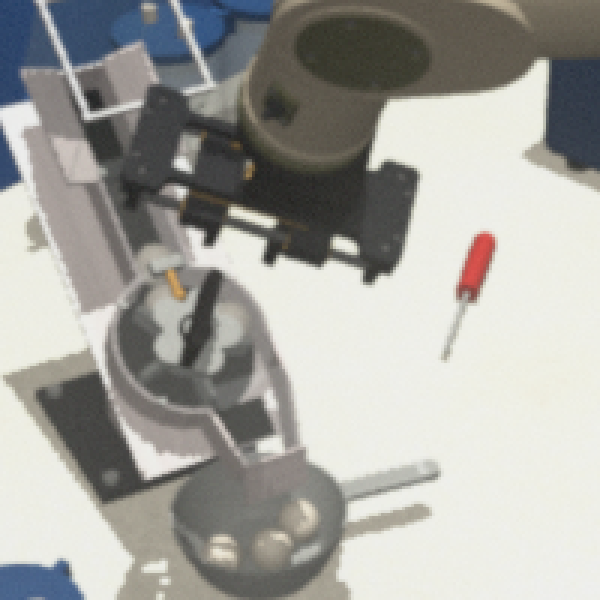

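View pics/w14.png

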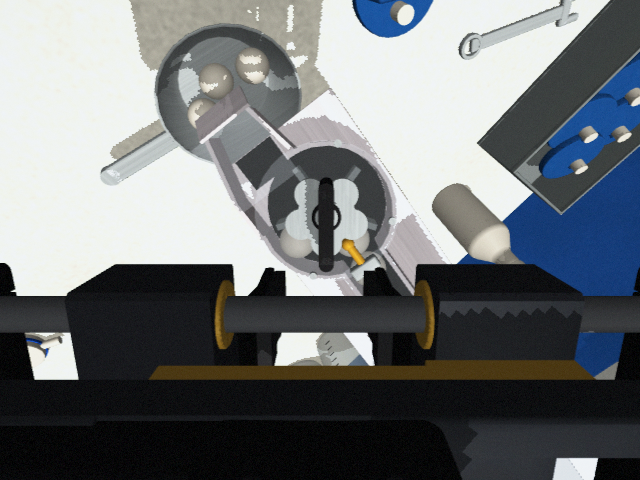

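View pics/t14.png

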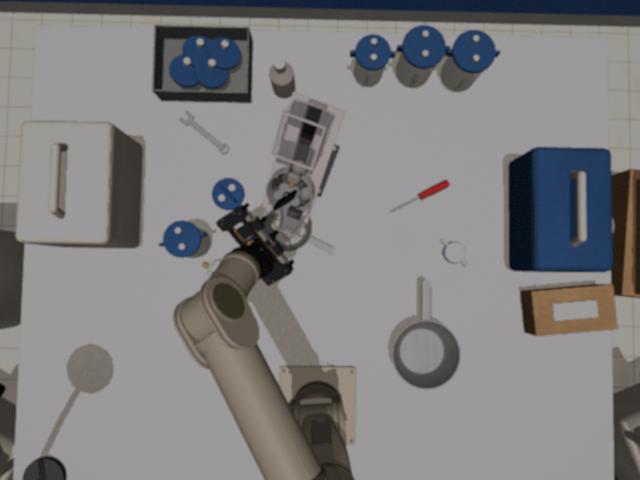

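The pictures show three balls in the bowl, the paddle settled in its third click, the gripper clear, and the bystanders where they were.

```bash
python3 -c "
from h import *
print(job.job_done())"
```

```text
the job is handed in; nothing more can be done
None
```

I put the small 148 mm bowl under the spout, turned the paddle three clicks clockwise and handed the job in at about 24 s; `job_done` gave no verdict.

**What I did:** I moved the bowl by its handle, set it down and let go. Then I pinched the paddle, turned two clicks, let go, gripped it again half a turn back and turned the third. After that I let go and backed off about 15 cm.

**Last checks:**
- **Balls:** the side and wrist pictures show three balls in the bowl. The side picture also shows balls still in the wheel and track; I did not count all three there.
- **Paddle:** the blade sits in line with the tool's final angle, 216 degrees from where it started.
- **Bowl:** it looks upright. The top camera puts it at about (0.532, 0.095) m, 2–9 mm from the spout estimates, against the 35 mm allowed.
- **Bystanders:** the lid, canister, filter and screwdriver show no visible shift in the top picture. The gauge is partly hidden by the arm there, but the network found it at its old pixel.
- **Robot:** the wrist force is near zero and the robot touches nothing.

**Disagreements:**
- The first side-view spout detection was wrong, about 60 pixels off, so I treated it as an outlier in the dispenser fit.
- Later spout detections differed from that fit by up to about 8 mm.
- During the first two clicks the paddle was gripped about 2–3 mm off its axis, which put up to about 20 N on the wrist. The third click was gripped close to the axis.

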